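Turn the limit master round and set the high-limit hand

TASK

The low limit of the ring gauge has just been set, with the notched (low) end of the steel setting master at the probe. Lift the master out of its nest, turn it half round and put it back fully home with its plain (high) end at the probe; then turn the inner lever knob of the console until the round head of the high-limit hand is centred over the needle, without shifting the ribbed outer knob beneath it, and leave the bottle, brush and rings alone.

Things in the scene. Friction and masses are not known exactly. Their poses are not given: they have to be found in the camera images.
- stand: Gauge stand, fixed: grey base 120 x 200 mm (x -60 to 60, y -80 to 120 mm), 18 mm thick, with a steel nest and, on its +y side, a probe in a clamp block (34 mm wide, y 74 to 98 mm, rising to 68 mm above the bench). Origin: on the bench under the nest's centre; z up, +y from the nest to the probe.
- nest_probe_end (a point): Middle of the nest floor's edge at the probe end: stand frame (0, 35, 18) mm. The nest is a steel frame 46 (x) x 90 (y) mm outside, its top 32 mm above the bench, its opening 27.4 (x) x 71.4 (y) mm, inner top edges chamfered 2.5 mm; its floor is 18 mm above the bench.
- probe: Ball tip (8 mm across) of the sliding probe; origin at the ball's centre, 44 mm above the bench, over the nest's +y end wall. A spring of about 0.7 N urges it towards the nest. Lifting the master out lets it come in 0.4 mm further; a master lowered plain end to the probe pushes it back with its sloping lead-in.
- master: Setting master: loose ground steel block 26 (x) x 70 (y) x 36 (z) mm, 0.4 to 0.6 kg. Origin: centre of its underside; z up. The +y end is plain. The -y end has a full-height notch 13 mm wide, 3 mm deep, and a drilled spot 10 mm across on the top near it. It starts seated with the notched end at the probe. Right way round, its axes agree with the stand's.
- plain_end (a point): Middle of the plain end's bottom edge: master frame (0, 35, 0) mm. It meets nest_probe_end, within the nest's play, when seated the right way round. A sloping lead-in (4.5 mm deep, 8 mm high) cuts this edge away; the notched end has one 3 mm deep, 6 mm high. 22 mm of the seated master stands above the nest's frame.
- console: Gauge amplifier, fixed: grey case 180 (x) x 270 (y) mm, level top panel 68 mm above the bench. Origin: on the bench under its centre; z up; for someone on its -x side +x is up the panel. Two carrying handles along x (x -64 to 64) at y -126 and 126 mm, 8 mm thick, rise 36 mm above the panel; toggle at (-60, -84), lamp at (-60, -40), both under 20 mm high.
- knob_axis (a point): On the common axis of the two concentric knobs, at the outer knob's top face: console frame (0, -62, 84) mm. Inner knob (high limit): grey hub 18 mm across, 22 mm high above that face, with one radial lever 9 mm wide reaching 27 mm from the axis, its flanks 6 to 21 mm above that face. Friction 0.025 N m; it stays where it is left.
- lever_tip (a point): Outer end of the inner knob's lever, at half the lever's height: 27 mm from the axis, 13.5 mm above the outer knob's top face.
- high_knob (a joint): Angle of the inner knob, rad, clockwise from above positive, range -1.65 to 1.65; at 0 the lever points along console +x. Each rad turns the high-limit hand 0.65 rad the same way (clockwise knob: hand to the right, towards console -y). The hand starts to the right of where the needle will stand with the master the right way round.
- low_mark (a point): On the white index line of the outer knob's top face, 26 mm from the axis. Outer knob (low limit; it moves the square-headed hand): black ribbed disc 58 mm across, from the panel up to 16 mm above it, friction 0.05 N m. The inner knob's lever lies wholly above it.
- needle_pivot (a point): Common axis of the needle and the two limit hands: console frame (-30, 55, 75) mm. The meter (white dial, black frame) is 100 (x) x 110 (y) mm, 12 mm high above the panel, its centre at console (0, 55) mm. All three are under its cover and cannot be touched.
- needle_point (a point): Point on the meter needle (thin plain line, 56 mm long), 46 mm from the pivot. The needle follows the probe alone: 0.2 rad clockwise for each mm that the probe is pushed back, about 0.6 rad when the master is turned round; its rest point depends on where the master lies within the nest's play.
- high_head (a point): Centre of the round head (9 mm across) of the high-limit hand, 46 mm from the pivot. It lies over needle_point (seen from above) when the high limit is set.
- low_head (a point): Centre of the square head (8 mm) of the low-limit hand, 46 mm from the pivot, moved by the outer knob. Already set; it stays where it is.
- die_ring: Bystander: blackened steel ring lying flat, 140 mm across, 48 mm high, wall 6 mm. Origin: centre of its underside.
- small_ring: Bystander: blackened steel ring lying flat, 90 mm across, 34 mm high, wall 5 mm. Origin: centre of its underside.
- oil_bottle: Bystander: upright grey plastic bottle 52 mm across, 140 mm high. Origin: centre of its underside.
- brush: Bystander: hand brush 170 mm long, lying on the bench. Origin: centre of its underside.
Not all that is in view belongs to the job. What is meant by the master is not orange, and is the smaller of those in its own colour.

How it is judged:
By the outcome, as a careful person would: the job done as asked, in the order asked, and still so for the second after the job is handed in, with the robot touching nothing.
It also fails if it takes over 56 s, if anything falls off the work surface, if the arm or the gripper's body presses on something with over 40 N, if the wrist force passes 120 N, or if a joint passes its speed limit or range.

ROBOT

A 7-joint arm with a two-finger parallel gripper is mounted at the origin on the work surface. World frame = base frame: x ahead of the robot, y to its left, z up, the work surface at z = 0. Lengths are in m, angles in rad, forces in N, time in s.
With the tool pointing down it reaches from about 0.4 to 0.85 m from the base axis. Payload 10.4 kg.
Tool frame: the origin (TCP) lies at the very end of the fingers, on their centre line; the grasp point (between the pads) lies 19 mm behind it; z points along the fingers, y is the direction in which the jaws open and shut (so a half turn about z gives the same grasp; the last joint's range is limited). The gripper opens to 87 mm and grips with 3 to 60 N. Pads are 19 mm wide; open, the fingers measure 117 mm over their backs; the gripper's body (75 mm by 190 mm) begins 51 mm behind the grasp point.
Start: joints at [-1.177, 0.332, -0.065, 1.46, 0.022, 1.35, -0.088], TCP at [0.253, 0.572, 0.223] pointing down, gripper open.
Joint ranges: [-2.6, 2.6], [-0.5, 2.12], [-1.47, 1.34], [0.16, 2.42], [-1.27, 4.41], [0.06, 2.06], [-2.6, 2.6]. Speed limits (rad/s): [2.22, 2.22, 2.79, 2.79, 3.14, 3.14, 3.14].

INTERFACE

Orientations are given as a unit quaternion [x, y, z, w].
In Python, from bench import read_state, camera, close_job, recognise, masks_of gives the robot as it stands.
- The arm moves only by the tool play_rows, never from a script. Its argument "moves" is a list of rows, each a list of 3 entries, a list of its own where there are three numbers: the shift along the tool's x, y, z in cm, then the turn, a rotation vector about the tool's x, y, z in rad, then the finger opening in cm, from 0 to 8.7. In form: [[[dx, dy, dz], [ax, ay, az], jaw], ...]. A call has 1 to 8 rows; each row is the pose to reach, as a shift and turn from the pose commanded when the call began, along the tool's axes at that moment; what a row does not reach only later rows make up. A row lasts 1/8 s, in which the tool goes at most 62.5 mm and 10.7 degrees, less where a joint would pass 70% of its speed; a pose out of reach is approached as far as the arm can. A call with a gripper value outside its range is refused whole. The fingers move at their own pace and stop on an object; "grip_force" is the grip in N (left out, the last holds). Time passes only in rows, so rows that repeat a pose let the fingers close. It gives the time, the measured TCP pose, the force and the opening at its end, in the units of the state.
- read_state(): the state, without advancing time (a new reading comes with each control period).
- camera(name): name is "scene" or "top" or "wrist"; returns a dict with "frame" (480x640x3 uint8, red, green, blue), "intrinsics" (3x3 intrinsics, pixels), "camera_from_world" (4x4, takes a point from world to camera coordinates). Camera axes: x right, y down, z forward; pixel columns grow to the right and rows downward; lengths in m; the calibration is good to about 2 mm. A picture is of the moment at which its call begins. There is no depth.
- close_job(): hands the job in, once; it reports no verdict.
Trained networks look in a picture, given as the dict that the camera call returned (one of the last four; its "shot" number tells which), for a name from the list of things; names that differ only in an ending like _2 or _b are one class to them, and where a whole thing is asked for, a point or a joint stands for the part that bears it (a point fixed in the world has none). Each returns a list of dicts, best first, with "conf" (0 to 1); they miss things now and then, are a little off and sometimes report something else, mostly with a low value. They report only what shows in the picture. A call takes as long as a camera call. They do not tell look-alikes from the thing itself.
- recognise(picture, query): "at" ([column, row] in pixels, amid what is visible of it).
- masks_of(picture, query): "region" (480x640 bool, what is visible of it) and "at" ([column, row] in pixels, amid what is visible of it).
The state is a dict: "time": time; "joint_positions": joint angles; "joint_vel": joint speeds; "joint_torque": joint torques, N m; "ee_pos": TCP position; "eef_rot": TCP orientation; "ft_force": force on the tool from outside, world axes, zero at the start; "torque": the same for the moment, N m; "width": finger opening in m.
Only numpy, scipy, OpenCV 4.12 (cv2) and the standard library are available. Lean on these libraries where they do the work, as an engineer would, in place of code of your own. Each camera call takes 0.05 s, during which the arm holds its last target.

## Working session

There is one attempt and no reset: what is moved stays moved. The work goes in short steps, Python scripts to look and compute and a tool call to move; the robot and the scene stay as the last step left them, time stands still between calls to the robot, and variables do not carry over. Pictures are saved under pics/ and viewed, and the job is handed in when it is done.

Besides the shell and the picture viewer there is one more tool, called by a JSON object that holds its "op" and its "data". play_rows: Moves the arm, as the interface text tells. Its arguments: {"type":"object","properties":{"moves":{"type":"array","items":{"type":"array"}},"grip_force":{"type":"number"}},"required":["moves"]}

```bash
ls; mkdir -p pics; python3 - <<'E'
from bench import *
import cv2
print(read_state())
for n in ["scene","top","wrist"]:
    c=camera(n); cv2.imwrite(f"pics/{n}0.png",c["frame"][:,:,::-1]); print(n,c["intrinsics"].tolist(),c["camera_from_world"].round(4).tolist())
E
```

```text
pics
{'time': 0.0, 'joint_positions': array([-1.17658932,  0.33285115, -0.06469434,  1.46095347,  0.02162016,
        1.34988136, -0.08848694]), 'joint_vel': array([ 5.96542871e-04,  7.21999477e-04,  1.24316652e-03,  1.79072494e-04,
       -2.09902009e-05,  1.30103105e-03, -1.31737892e-03]), 'joint_torque': array([-8.58189396e-04, -6.23242593e+01,  2.43100565e-02, -3.89922094e+01,
       -6.14813925e-02,  3.93814780e-02,  9.65208073e-05]), 'ee_pos': array([0.25288527, 0.57113192, 0.22176106]), 'eef_rot': array([ 2.06881825e-01,  9.78365690e-01, -6.91139558e-04, -1.01891630e-04]), 'ft_force': array([-0.1508586 ,  0.47461805,  0.00149751]), 'torque': array([ 0.00063204, -0.01613562, -0.03164524]), 'width': 0.08698946405999745}
scene [[500.34635983647553, 0.0, 328.1767423230557], [0.0, 500.34635983647553, 239.44241125422056], [0.0, 0.0, 1.0]] [[0.8697, 0.4936, -0.0007, -0.4685], [0.3398, -0.5998, -0.7244, -0.1071], [-0.358, 0.6298, -0.6894, 1.2132], [0.0, 0.0, 0.0, 1.0]]
top [[477.89870091053604, 0.0, 321.6238100872402], [0.0, 477.89870091053604, 236.93106448531418], [0.0, 0.0, 1.0]] [[-0.0017, -1.0, 0.0065, 0.0001], [-0.9818, 0.0005, -0.1897, 0.5307], [0.1897, -0.0067, -0.9818, 1.1411], [0.0, 0.0, 0.0, 1.0]]
wrist [[368.91342187553164, 0.0, 317.7519994116629], [0.0, 368.91342187553164, 239.80910761962275], [0.0, 0.0, 1.0]] [[0.4049, 0.9144, -0.0009, -0.6263], [0.8825, -0.3905, 0.2619, -0.0305], [0.2392, -0.1068, -0.9651, 0.3886], [0.0, 0.0, 0.0, 1.0]]
```

View pics/scene0.png

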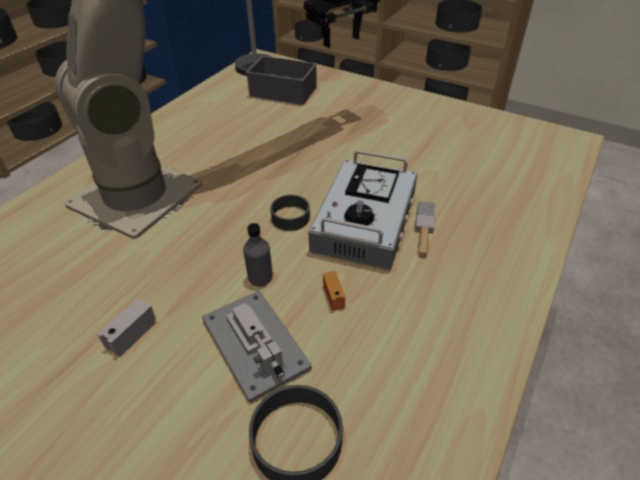

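View pics/top0.png

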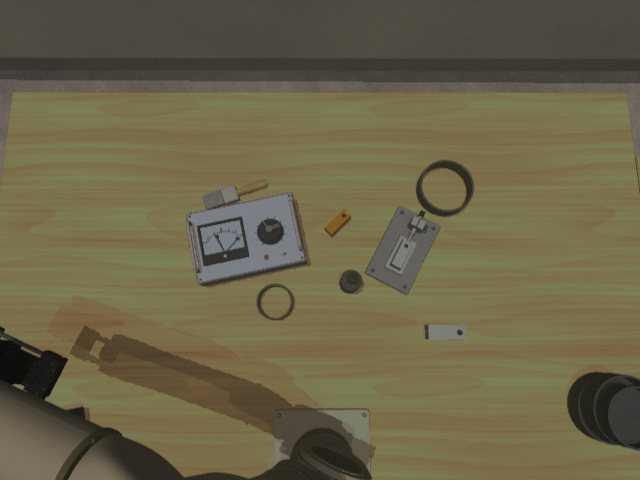

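View pics/wrist0.png

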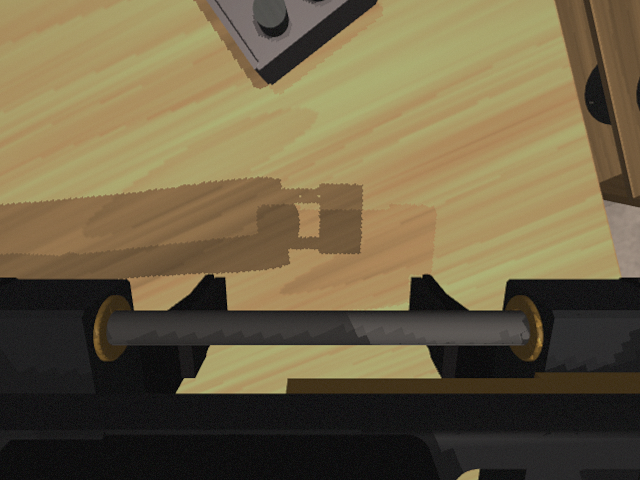

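```bash
cat > h.py <<'E'
from bench import *
import cv2, numpy as np
from scipy.spatial.transform import Rotation as R
def w(c,px,z):
    K=c["intrinsics"];T=c["camera_from_world"]
    d=T[:3,:3].T@np.linalg.inv(K)@np.array([px[0],px[1],1.]);o=-T[:3,:3].T@T[:3,3]
    return o+d*(z-o[2])/d[2]
def pr(c,p):
    K=c["intrinsics"];T=c["camera_from_world"]
    q=K@(T[:3,:3]@np.asarray(p,float)+T[:3,3]);return q[:2]/q[2]
def crop(c,x0,y0,x1,y1,s,name):
    im=c["frame"][y0:y1,x0:x1,::-1]
    cv2.imwrite(name,cv2.resize(im,None,fx=s,fy=s,interpolation=cv2.INTER_CUBIC))
E
python3 - <<'E'
from h import *
c=camera("top"); crop(c,340,180,480,350,4,"pics/t_m.png"); crop(c,180,170,320,300,5,"pics/t_c.png")
for q in ["stand","master","console","knob_axis","high_knob","probe","needle_pivot","oil_bottle","small_ring","die_ring","lever_tip","high_head","needle_point","low_head","low_mark","plain_end","nest_probe_end"]:
    print(q,[(np.round(r["at"],1).tolist(),round(r["conf"],2)) for r in recognise(c,q)][:4])
c=camera("scene"); crop(c,190,280,320,410,5,"pics/s_m.png"); crop(c,300,140,440,270,5,"pics/s_c.png")
E
```

```text
stand [([397.2, 249.3], 0.66)]
master [([399.6, 252.5], 0.84), ([334.7, 220.1], 0.68), ([442.0, 333.3], 0.64)]
console [([246.3, 237.7], 0.6)]
knob_axis [([243.9, 237.3], 0.97)]
high_knob [([455.4, 170.3], 0.65), ([270.3, 226.0], 0.4), ([398.7, 251.7], 0.2)]
probe []
needle_pivot [([245.1, 236.2], 0.7)]
oil_bottle [([350.6, 275.1], 0.76)]
small_ring [([261.0, 295.2], 0.85)]
die_ring [([455.4, 170.2], 0.6)]
lever_tip [([269.0, 230.2], 0.61), ([226.9, 196.5], 0.35)]
high_head []
needle_point [([243.9, 238.6], 0.61), ([269.2, 227.2], 0.18)]
low_head []
low_mark [([266.3, 233.8], 0.79)]
plain_end [([447.0, 330.0], 0.74), ([399.0, 253.9], 0.61), ([336.1, 219.0], 0.59), ([455.4, 170.4], 0.41)]
nest_probe_end [([403.1, 244.4], 0.67)]
```

View pics/t_m.png

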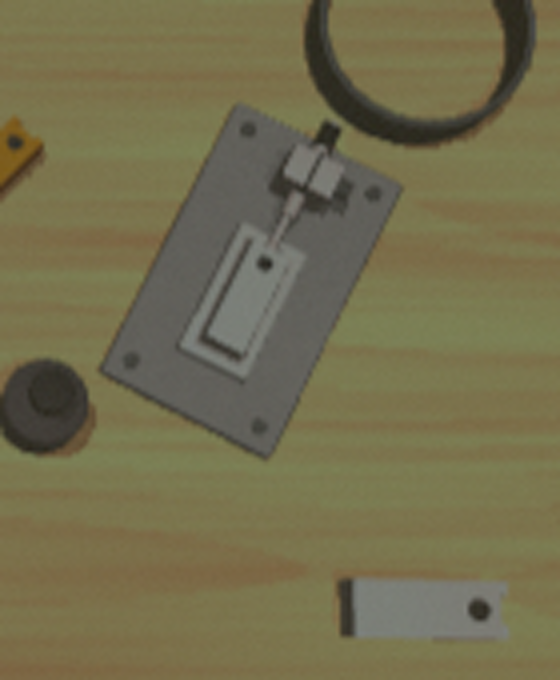

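View pics/t_c.png

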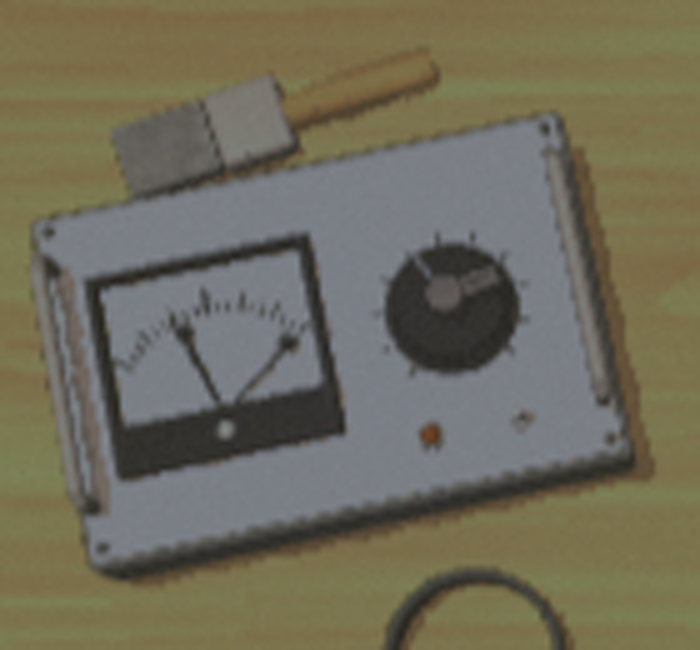

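View pics/s_m.png

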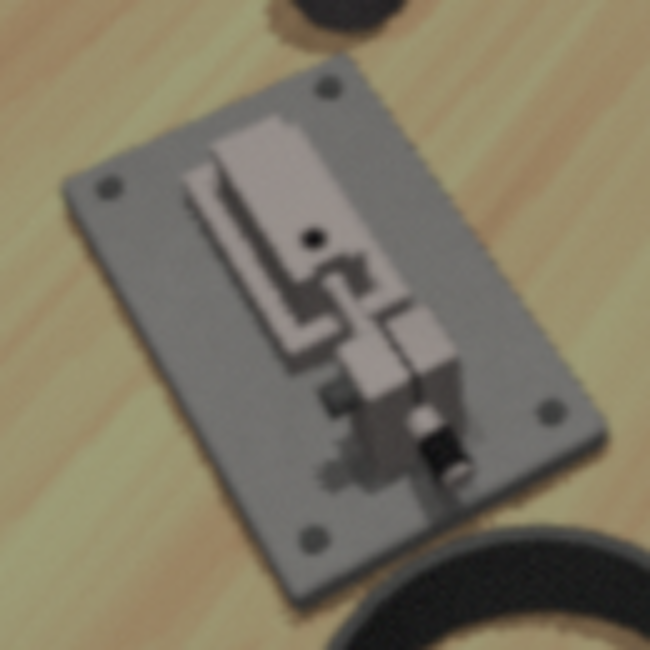

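View pics/s_c.png

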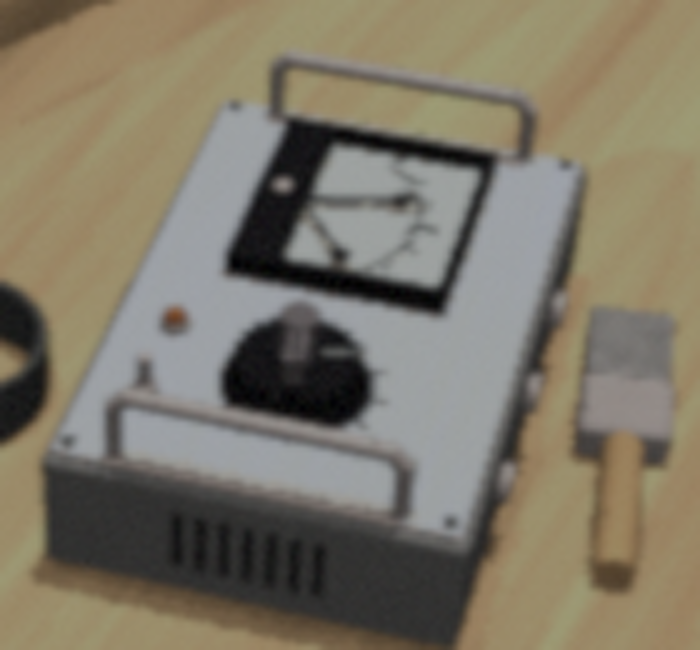

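```bash
cat > fit.py <<'E'
from h import *
from scipy.optimize import least_squares
t=camera("top"); s=camera("scene")
U=lambda p,o,k:(np.array(p)+.5)/k-.5+np.array(o)
def fit(name,pts,x0):
    def res(p):
        c_,s_=np.cos(p[2]),np.sin(p[2]);o=[]
        for cam,l,px in pts:
            P=[p[0]+c_*l[0]-s_*l[1],p[1]+s_*l[0]+c_*l[1],l[2]]
            o.append(pr(cam,P)-px)
        return np.ravel(o)
    r=least_squares(res,x0,loss="soft_l1");print(name,r.x.round(4),np.round(r.fun if 0 else res(r.x),1).tolist());return r.x
o=(340,180);z=.018
os_=(190,280)
# stand local corners: probe end +y
st=[(t,(-.06,.12,z),U((237,103),o,4)),(t,(.06,.12,z),U((402,186),o,4)),(t,(.06,-.08,z),U((268,459),o,4)),(t,(-.06,-.08,z),U((100,370),o,4)),
(s,(-.06,-.08,z),U((343,54),os_,5)),(s,(.06,-.08,z),U((65,187),os_,5)),(s,(.06,.12,z),U((299,605),os_,5)),(s,(-.06,.12,z),U((607,432),os_,5))]
a=fit("stand",st[:4],[.5,-.15,-2]) ; a=fit("stand top",st[:4],a); b=fit("stand scene",st[4:],a); fit("both",st,a)
oc=(180,170); od=(300,140)
z=.068
co=[(t,(.09,.135,z),U((35,215),oc,5)),(t,(.09,-.135,z),U((562,112),oc,5)),(t,(-.09,-.135,z),U((632,460),oc,5)),(t,(-.09,.135,z),U((92,562),oc,5)),
(s,(-.09,.135,z),U((215,100),od,5)),(s,(-.09,-.135,z),U((45,463),od,5)),(s,(.09,.135,z),U((585,165),od,5)),(s,(.09,-.135,z),U((468,545),od,5))]
a=fit("con top",co[:4],[.5,.2,.2]); fit("con scene",co[4:],a); fit("both",co,a)
E
python3 fit.py
```

```text
stand [ 0.488  -0.1984 -2.059 ] [-0.0, -0.6, 0.5, -0.2, 0.1, 0.4, -0.6, 0.3]
stand top [ 0.488  -0.1984 -2.059 ] [-0.0, -0.6, 0.5, -0.2, 0.1, 0.4, -0.6, 0.3]
stand scene [ 0.49   -0.2012 -2.0542] [0.7, -0.3, -1.9, -0.1, -0.6, 0.4, 1.7, -0.3]
both [ 0.4891 -0.2001 -2.0564] [0.5, -1.0, 1.1, -0.8, 0.9, -0.1, 0.2, -0.0, 0.8, -0.8, -1.8, -0.8, -0.8, -0.3, 1.5, -0.9]
con top [0.5283 0.1858 0.1971] [-0.7, -0.5, 1.0, -0.4, 0.8, -0.1, -1.2, 1.4]
con scene [0.5289 0.1832 0.2247] [-0.1, -0.5, -1.6, -0.2, 0.3, -0.8, 1.0, 1.3]
both [0.5283 0.1847 0.2121] [-0.7, 0.4, 0.8, -1.1, 1.6, -1.0, -0.1, 2.1, 0.8, -1.0, -2.1, -1.3, 0.9, -0.9, 0.1, 0.9]
```

```bash
cat >> h.py <<'E'
def toolR(yaw_y): # tool pointing down, tool y at world angle yaw_y (rad)
    c,s=np.cos(yaw_y),np.sin(yaw_y)
    y=np.array([c,s,0]);z=np.array([0,0,-1.]);x=np.cross(y,z)
    return R.from_matrix(np.c_[x,y,z])
def go(p,yaw):
    st=read_state();Rc=R.from_quat(st["eef_rot"])
    d=Rc.inv().apply(np.array(p)-st["ee_pos"])*100
    rv=(Rc.inv()*toolR(yaw)).as_rotvec()
    print("pos",st["ee_pos"].round(4),"t",round(st["time"],2),"yaw",np.degrees(np.arctan2(*Rc.as_matrix()[[1,0],1])).round(2),"w",round(st["width"],4),"F",st["ft_force"].round(1))
    print("->",d.round(3).tolist(),rv.round(4).tolist())
def W(pose,l):
    c,s=np.cos(pose[2]),np.sin(pose[2]);return np.array([pose[0]+c*l[0]-s*l[1],pose[1]+s*l[0]+c*l[1],l[2]])
ST=np.array([.4885,-.199,-2.057]);CO=np.array([.5283,.1847,.2121])
E
python3 - <<'E'
from h import *
c=camera("wrist");T=c["camera_from_world"];o=-T[:3,:3].T@T[:3,3]
st=read_state();Rc=R.from_quat(st["eef_rot"]);print("cam in tool",Rc.inv().apply(o-st["ee_pos"]),Rc.inv().apply(T[2,:3]),"tcp px",pr(c,st["ee_pos"]))
t=camera("top")
for n,px,z in [("bottle top",(351,277),.14),("bottlebase",(351,285),.0)]:
    p=w(t,px,z);d=p[:2]-ST[:2];a=ST[2];print(n,p,"local",[np.cos(a)*d[0]+np.sin(a)*d[1],-np.sin(a)*d[0]+np.cos(a)*d[1]])
go((.45,.30,.223),np.radians(66.1)); go((.4885,-.199,.18),np.radians(62.1))
E
```

```text
cam in tool [ 0.07234758  0.00182972 -0.16062649] [-2.61858617e-01  3.76511597e-04  9.65106172e-01] tcp px [313.74309105 298.68144995]
bottle top [ 0.42084442 -0.06630943  0.14      ] local [np.float64(-0.08569985610338271), np.float64(-0.12181788935567622)]
bottlebase [ 0.41543164 -0.07560074  0.        ] local [np.float64(-0.07495604291304914), np.float64(-0.12226182053301107)]
pos [0.253  0.5715 0.2226] t 1.3 yaw 66.12 w 0.087 F [0.  0.1 0.5]
-> [-29.005, -16.855, -0.043] [0.0001, -0.0, 0.0003]
pos [0.253  0.5715 0.2226] t 1.3 yaw 66.12 w 0.087 F [0.  0.1 0.5]
-> [-52.728, -60.924, 4.251] [0.0001, -0.0, 0.0701]
```

{"op": "play_rows", "data": {"moves": [[[-10,-5,0],[0,0,0],8.7],[[-20,-12,0],[0,0,0],8.7],[[-29,-18,0],[0,0,0],8.7],[[-35,-24,0],[0,0,0],8.7],[[-40,-32,0],[0,0,0.02],8.7],[[-44,-40,0],[0,0,0.04],8.7],[[-48,-48,1],[0,0,0.07],8.7],[[-52.7,-60.9,2],[0,0,0.07],8.7]]}}

```text
time: 2.3
ee_pos: [0.4521, 0.1206, 0.2179]
eef_rot: [0.241, 0.97, 0.0, 0.0]
ft_force: [0.5, -0.3, 0.0]
width: 0.0874
```

```bash
python3 -c "
from h import *
go((.4885,-.199,.18),np.radians(62.1))"
```

```text
pos [0.4521 0.1206 0.2179] t 2.3 yaw 62.06 w 0.0874 F [ 0.5 -0.3  0. ]
-> [-18.184, -26.536, 3.773] [0.001, 0.0005, -0.0006]
```

{"op": "play_rows", "data": {"moves": [[[-5,-7,0],[0,0,0],8.0],[[-8,-12,0],[0,0,0],8.0],[[-12,-17,0.5],[0,0,0],8.0],[[-15,-22,1.5],[0,0,0],8.0],[[-18,-26,3],[0,0,0],7.0],[[-18.1,-26.5,3.7],[0,0,0],7.0],[[-18.1,-26.5,3.7],[0,0,0],7.0],[[-18.1,-26.5,3.7],[0,0,0],7.0]]}}

```text
time: 3.3
ee_pos: [0.4882, -0.1945, 0.1809]
eef_rot: [0.24, 0.971, 0.0, 0.0]
ft_force: [0.2, -0.3, -0.1]
width: 0.0701
```

```bash
python3 - <<'E'
from h import *
go((.4885,-.199,.18),np.radians(62.1))
c=camera("wrist");f=c["frame"].copy();
for p in [(-.06,.12,.018),(.06,.12,.018),(.06,-.08,.018),(-.06,-.08,.018),(.013,.035,.054),(.013,-.035,.054),(-.013,.035,.054),(-.013,-.035,.054)]:
    cv2.circle(f,tuple(int(round(v)) for v in pr(c,W(ST,p))),3,(255,0,0),1)
cv2.imwrite("pics/w1.png",f[:,:,::-1])
c=camera("wrist");cv2.imwrite("pics/w1raw.png",c["frame"][:,:,::-1])
E
```

```text
pos [ 0.4882 -0.1945  0.1809] t 3.3 yaw 62.24 w 0.0701 F [ 0.2 -0.3 -0.1]
-> [-0.235, -0.385, 0.093] [0.0008, 0.0, 0.0024]
```

View pics/w1.png

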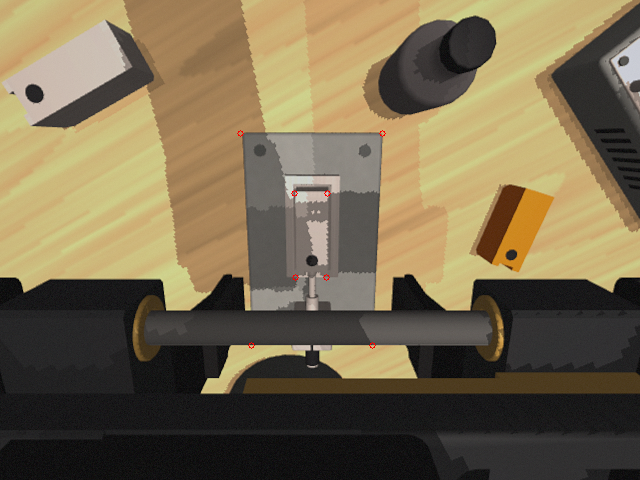

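```bash
python3 - <<'E'
from h import *
im=cv2.imread("pics/w1raw.png")[120:310,220:410]
cv2.imwrite("pics/w1z.png",cv2.resize(im,None,fx=3.1,fy=3.1,interpolation=cv2.INTER_CUBIC))
E
```

```text
(no output)
```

View pics/w1z.png

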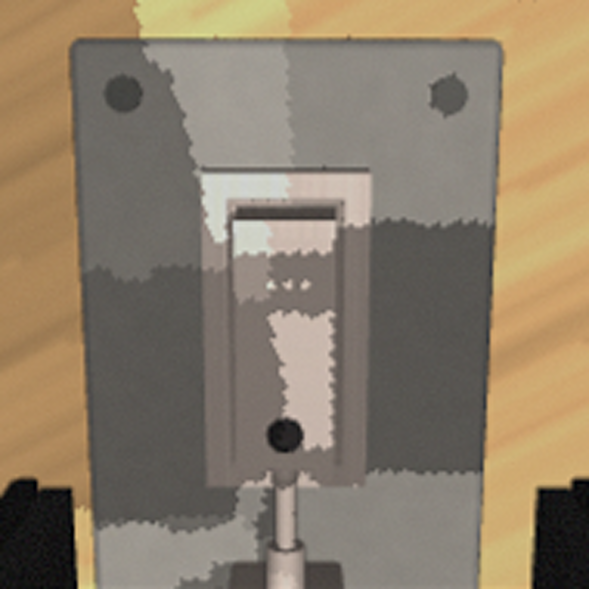

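```bash
python3 - <<'E'
from h import *
from scipy.optimize import least_squares
c=camera("wrist")
U=lambda p:(np.array(p)+.5)/3.1-.5+np.array([220,120])
# image left = stand +x
pts=[((.06,-.08,.018),(71,39)),((-.06,-.08,.018),(503,39)),((.023,-.045,.032),(201,168)),((-.023,-.045,.032),(371,168)),((.023,.045,.032),(206,487)),((-.023,.045,.032),(368,487))]
f=lambda p:np.ravel([pr(c,W(p,l))-U(q) for l,q in pts])
r=least_squares(f,ST,loss="soft_l1");print(r.x.round(4),f(r.x).round(1))
print([w(c,U(q),.054).round(4).tolist() for q in [(231,220),(336,220),(285,435)]])
go((*r.x[:2],.18),r.x[2]+np.pi)
E
```

```text
[ 0.4878 -0.1975 -2.0561] [-1.8 -0.9  1.4 -0.8 -0.3  1.1  0.3  1.1  0.4 -0.1 -0.4 -0. ]
[[0.4506, -0.1932, 0.054], [0.4629, -0.1699, 0.054], [0.5071, -0.2079, 0.054]]
pos [ 0.4883 -0.1948  0.1811] t 3.45 yaw 62.24 w 0.0702 F [-0.1  0.5  0.1]
-> [-0.079, -0.26, 0.112] [0.001, 0.0006, 0.0008]
```

{"op": "play_rows", "data": {"moves": [[[-0.1,-0.28,4],[0,0,0.001],6],[[-0.1,-0.28,9],[0,0,0.001],6],[[-0.1,-0.28,12],[0,0,0.001],6],[[-0.1,-0.28,13.5],[0,0,0.001],5],[[-0.1,-0.28,14.3],[0,0,0.001],5],[[-0.1,-0.28,14.5],[0,0,0.001],5]], "grip_force": 15}}

```text
time: 4.2
ee_pos: [0.4879, -0.1991, 0.0361]
eef_rot: [0.241, 0.97, 0.0, 0.0]
ft_force: [0.4, 0.6, -0.5]
width: 0.0507
```

```bash
python3 - <<'E'
from h import *
go((.488,-.198,.0355),ST[2]+np.pi)
c=camera("wrist");cv2.imwrite("pics/w2.png",c["frame"][:,:,::-1])
E
```

```text
pos [ 0.4879 -0.1991  0.0361] t 4.2 yaw 62.07 w 0.0507 F [ 0.4  0.6 -0.5]
-> [0.04, 0.103, 0.064] [0.0005, 0.0009, -0.0013]
```

View pics/w2.png

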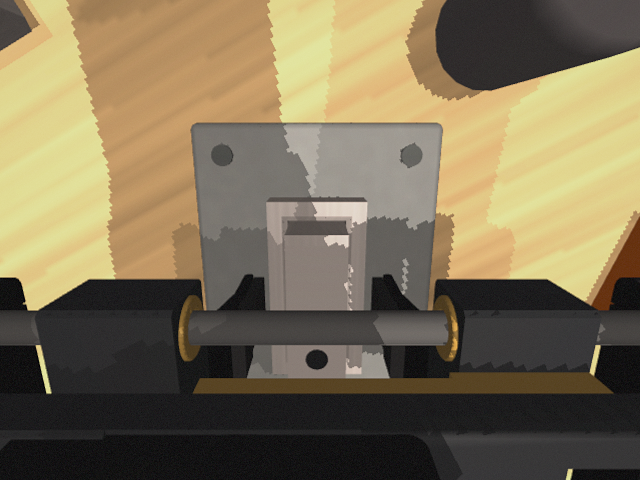

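```bash
python3 - <<'E'
from h import *
from scipy.optimize import least_squares
c=camera("wrist")
im=c["frame"][110:300,180:450,::-1]
cv2.imwrite("pics/w2z.png",cv2.resize(im,None,fx=2.9,fy=2.9,interpolation=cv2.INTER_CUBIC))
E
```

```text
(no output)
```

View pics/w2z.png

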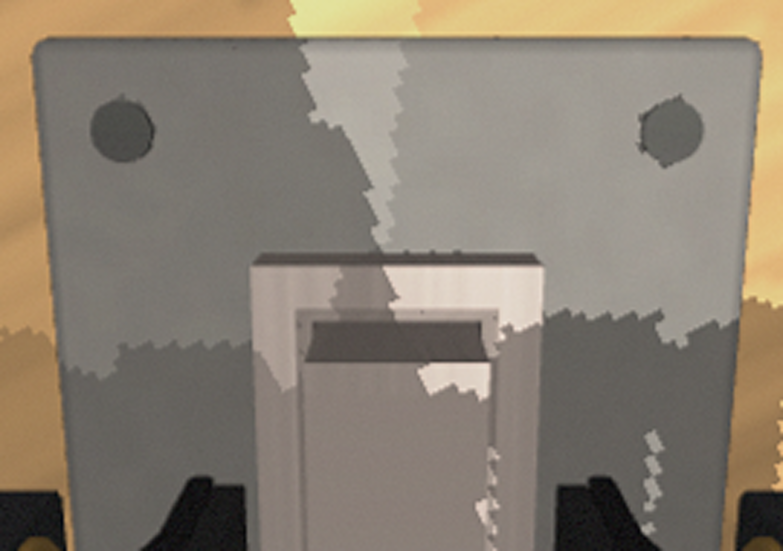

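```bash
python3 - <<'E'
from h import *
from scipy.optimize import least_squares
c=camera("wrist")
U=lambda p:(np.array(p)+.5)/2.9-.5+np.array([180,110])
pts=[((.06,-.08,.018),(32,38)),((-.06,-.08,.018),(762,38)),((.023,-.045,.032),(250,265)),((-.023,-.045,.032),(544,265))]
f=lambda p:np.ravel([pr(c,W(p,l))-U(q) for l,q in pts])
r=least_squares(f,ST);print(r.x.round(4),f(r.x).round(1))
a,b=w(c,U((303,362)),.054),w(c,U((490,362)),.054);m=(a+b)/2;print(np.linalg.norm(a-b),m)
u=np.array([np.cos(r.x[2]),np.sin(r.x[2])]);v=np.array([-u[1],u[0]]);d=m[:2]-r.x[:2];print("master end mid in stand frame",d@u,d@v)
d=read_state()["ee_pos"][:2]-r.x[:2];print("tcp in stand",d@u,d@v)
E
```

```text
[ 0.4882 -0.1979 -2.0586] [-3.9 -0.7  3.9 -0.7 -0.3  1.1  0.4  1.1]
0.025784711262890374 [ 0.45678056 -0.18126746  0.054     ]
master end mid in stand frame 3.778458039478526e-05 -0.035594663377327286
tcp in stand 0.0013371382423368503 0.00033679809757614315
```

{"op": "play_rows", "data": {"moves": [[[0,0.03,0.05],[0,0,0],3.5],[[0,0.03,0.05],[0,0,0],2.8],[[0,0.03,0.05],[0,0,0],2.2],[[0,0.03,0.05],[0,0,0],2.0]], "grip_force": 15}}

```text
time: 4.85
ee_pos: [0.4874, -0.199, 0.0352]
eef_rot: [0.242, 0.97, 0.0, 0.0]
ft_force: [-1.4, -1.0, 2.4]
width: 0.0259
```

```bash
python3 - <<'E'
from h import *
go((.488,-.198,.0355),ST[2]+np.pi)
print(read_state()["torque"])
c=camera("wrist");cv2.imwrite("pics/w3.png",c["frame"][:,:,::-1])
E
```

```text
pos [ 0.4874 -0.199   0.0352] t 4.85 yaw 62.04 w 0.0259 F [-1.4 -1.   2.4]
-> [-0.005, 0.116, -0.028] [0.0, 0.0, -0.0018]
[-0.05477605  0.18035184  0.01041349]
```

View pics/w3.png

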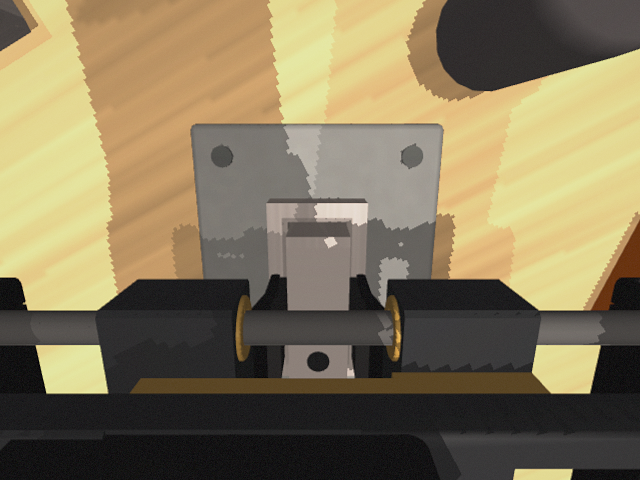

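{"op": "play_rows", "data": {"moves": [[[0,0,0],[0,0,0],2.0],[[0,0,-0.3],[0,0,0],2.0],[[0,0,-1],[0,0,0],2.0],[[0,0,-3],[0,0,0],2.0],[[0,0,-7],[0,0,0],2.0],[[0,0,-11],[0,0,0],2.0],[[0,0,-13],[0,0,0],2.0],[[0,0,-13],[0,0,0],2.0]], "grip_force": 28}}

```text
time: 5.9
ee_pos: [0.4881, -0.199, 0.1664]
eef_rot: [0.241, 0.97, 0.0, 0.001]
ft_force: [-0.2, -0.2, -5.3]
width: 0.0258
```

```bash
python3 - <<'E'
from h import *
go((.4874,-.199,.165),np.radians(62.04))
c=camera("wrist");cv2.imwrite("pics/w4.png",c["frame"][:,:,::-1])
E
```

```text
pos [ 0.4881 -0.199   0.1664] t 5.9 yaw 62.05 w 0.0258 F [-0.2 -0.2 -5.3]
-> [0.057, -0.033, 0.135] [0.0013, 0.0021, 0.0002]
```

View pics/w4.png

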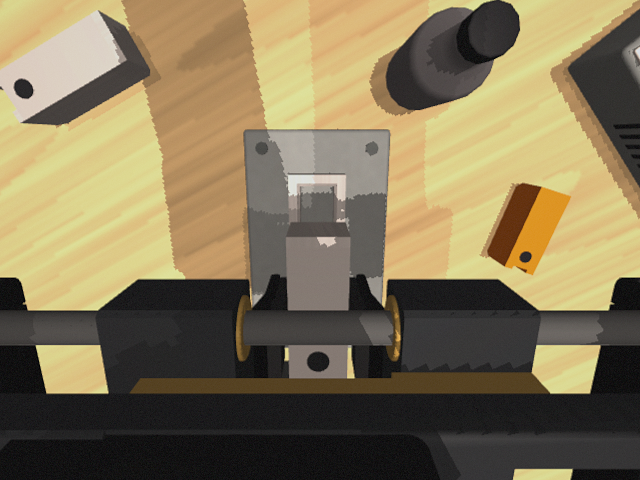

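{"op": "play_rows", "data": {"moves": [[[0,0,0],[0,0,0.18],2.0],[[0,0,0],[0,0,0.36],2.0],[[0,0,0],[0,0,0.54],2.0],[[0,0,0],[0,0,0.72],2.0],[[0,0,0],[0,0,0.9],2.0],[[0,0,0],[0,0,1.08],2.0],[[0,0,0],[0,0,1.26],2.0],[[0,0,0],[0,0,1.44],2.0]]}}

```text
time: 6.95
ee_pos: [0.4865, -0.1985, 0.1635]
eef_rot: [0.823, 0.568, -0.001, -0.001]
ft_force: [0.1, -1.2, -5.4]
width: 0.0258
```

{"op": "play_rows", "data": {"moves": [[[0,0,0],[0,0,0.18],2.0],[[0,0,0],[0,0,0.36],2.0],[[0,0,0],[0,0,0.54],2.0],[[0,0,0],[0,0,0.72],2.0],[[0,0,0],[0,0,0.9],2.0],[[0,0,0],[0,0,1.08],2.0],[[0,0,0],[0,0,1.26],2.0],[[0,0,0],[0,0,1.44],2.0]]}}

```text
time: 7.95
ee_pos: [0.4865, -0.1986, 0.1637]
eef_rot: [0.993, -0.116, -0.001, 0.0]
ft_force: [-0.5, -0.5, -6.3]
width: 0.0254
```

```bash
python3 - <<'E'
from h import *
print(read_state()["joint_positions"].round(3))
go((.4874,-.199,.165),np.radians(62.04-180))
E
```

```text
[-0.594  0.232  1.024  1.841 -0.213  1.188 -1.305]
pos [ 0.4865 -0.1986  0.1637] t 7.95 yaw -103.31 w 0.0254 F [-0.5 -0.5 -6.3]
-> [0.098, 0.021, -0.133] [0.0007, 0.0023, 0.2558]
```

{"op": "play_rows", "data": {"moves": [[[0.1,0.02,-0.1],[0,0,0.15],2.0],[[0.1,0.02,-0.1],[0,0,0.256],2.0],[[0.1,0.02,-0.1],[0,0,0.256],2.0],[[0.1,0.02,-0.1],[0,0,0.256],2.0]]}}

```text
time: 8.45
ee_pos: [0.4879, -0.1991, 0.1655]
eef_rot: [0.971, -0.238, -0.001, 0.0]
ft_force: [0.0, -0.6, -5.3]
width: 0.0259
```

```bash
python3 - <<'E'
from h import *
print(read_state()["joint_positions"].round(3))
go((.4874,-.199,.165),np.radians(62.04-180))
c=camera("wrist");cv2.imwrite("pics/w5.png",c["frame"][:,:,::-1])
c=camera("scene");crop(c,150,220,350,420,3,"pics/s5.png")
E
```

```text
[-0.628  0.249  1.07   1.837 -0.234  1.194 -1.534]
pos [ 0.4879 -0.1991  0.1655] t 8.45 yaw -117.49 w 0.0259 F [ 0.  -0.6 -5.3]
-> [-0.054, 0.015, 0.046] [0.0004, 0.0011, 0.0082]
```

View pics/w5.png

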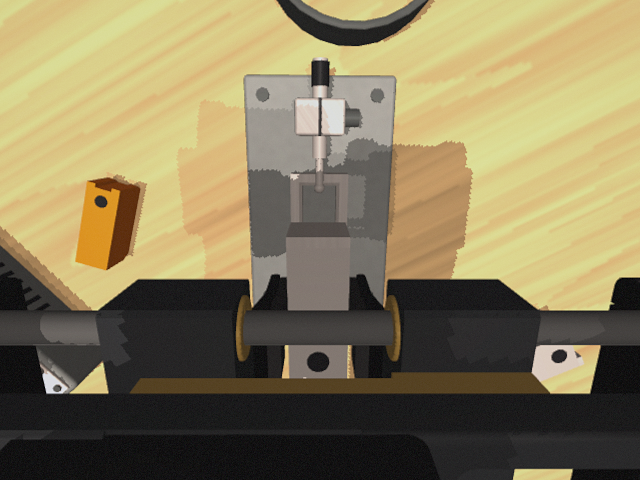

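View pics/s5.png

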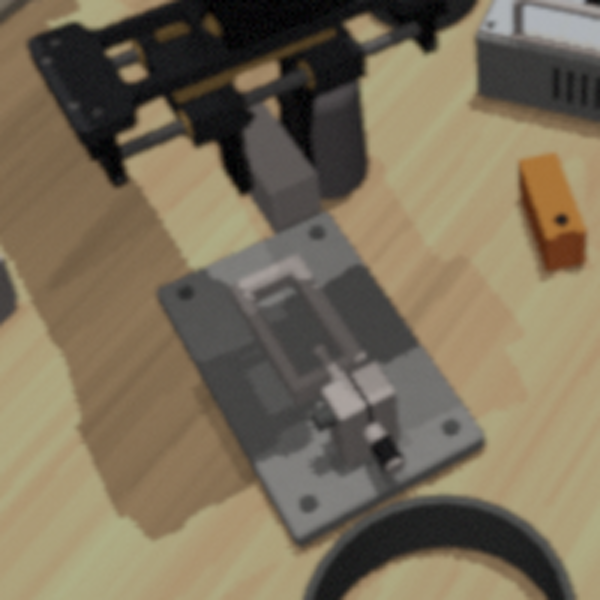

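```bash
python3 - <<'E'
from h import *
c=camera("wrist");crop(c,230,50,410,310,2.3,"pics/w5z.png")
im=cv2.imread("pics/w4.png")
cv2.imwrite("pics/w4z.png",cv2.resize(im[110:300,220:410],None,fx=3.1,fy=3.1,interpolation=cv2.INTER_CUBIC))
E
```

```text
(no output)
```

View pics/w5z.png

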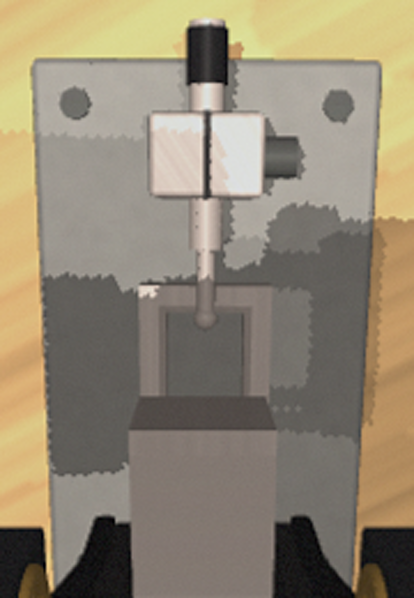

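View pics/w4z.png

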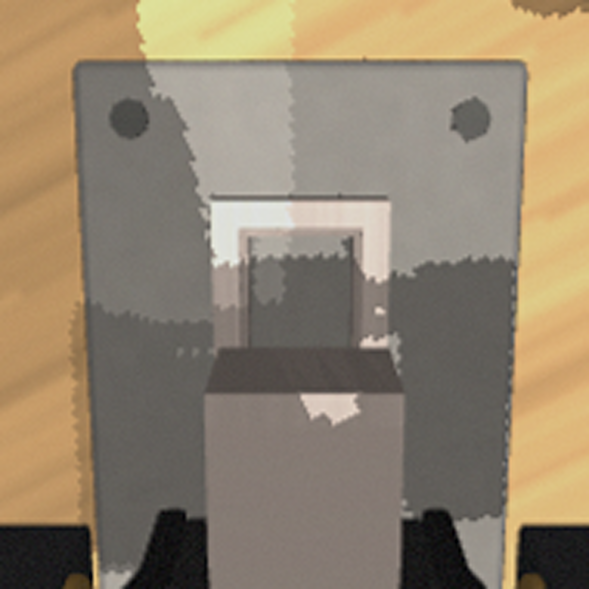

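```bash
python3 - <<'E'
from h import *
from scipy.optimize import least_squares
c=camera("wrist");st=read_state()
def P(pos,Rm):
    M=np.eye(4);M[:3,:3]=Rm.as_matrix();M[:3,3]=pos;return M
TC=c["camera_from_world"]@P(st["ee_pos"],R.from_quat(st["eef_rot"])) # cam from tool
c4={"intrinsics":c["intrinsics"],"camera_from_world":TC@np.linalg.inv(P(np.array([.4881,-.199,.1664]),toolR(np.radians(62.05))))}
def U(p,o,k):return (np.array(p)+.5)/k-.5+np.array(o)
v4=[((.06,-.08,.018),U((74,60),(220,110),3.1)),((-.06,-.08,.018),U((527,60),(220,110),3.1)),((.023,-.045,.032),U((211,197),(220,110),3.1)),((-.023,-.045,.032),U((390,197),(220,110),3.1))]
v5=[((-.06,.12,.018),U((33,59),(230,50),2.3)),((.06,.12,.018),U((382,59),(230,50),2.3)),((-.023,.045,.032),U((139,285),(230,50),2.3)),((.023,.045,.032),U((272,285),(230,50),2.3))]
ref=None
for cc,v,tcp in [(c4,v4,np.array([.4881,-.199])),(c,v5,st["ee_pos"][:2])]:
    f=lambda p:np.ravel([pr(cc,W(p,l))-q for l,q in v])
    r=least_squares(f,ST);u=np.array([np.cos(r.x[2]),np.sin(r.x[2])]);n=np.array([-u[1],u[0]]);d=tcp-r.x[:2]
    print(r.x.round(4),f(r.x).round(1),"tcp in stand mm",1e3*d@u,1e3*d@n)
zt=st["ee_pos"][2]+.0188
a,b=w(c,U((130,430),(230,50),2.3),zt),w(c,U((276,430),(230,50),2.3),zt);m=(a+b)/2
print("plain end in tool mm",R.from_quat(st["eef_rot"]).inv().apply(m-st["ee_pos"])*1e3,np.linalg.norm(a-b))
E
```

```text
[ 0.4874 -0.2018 -2.0583] [-1.8 -0.7  1.8 -0.7 -0.2  0.8  0.2  0.8] tcp in stand mm -2.801500769799121 -0.7347892773384785
[ 0.4877 -0.1981 -2.0552] [-2.1 -1.   1.5 -0.5  0.   0.8  0.5  1. ] tcp in stand mm 0.7938459009368983 1.0987075180232493
plain end in tool mm [ 33.48300496  -1.76084541 -18.80586701] 0.025217525758610426
```

{"op": "play_rows", "data": {"moves": [[[0.03,0.07,2],[0,0,0.007],2.0],[[0.03,0.07,5],[0,0,0.007],2.0],[[0.03,0.07,8],[0,0,0.007],2.0],[[0.03,0.07,9.6],[0,0,0.007],2.0],[[0.03,0.07,10],[0,0,0.007],2.0],[[0.03,0.07,10],[0,0,0.007],2.0]]}}

```text
time: 9.4
ee_pos: [0.4888, -0.2003, 0.0668]
eef_rot: [0.97, -0.242, 0.0, 0.0]
ft_force: [-0.9, -0.7, -5.2]
width: 0.0257
```

```bash
python3 - <<'E'
from h import *
go((.4878,-.1999,.0352),np.radians(-117.9))
c=camera("wrist");crop(c,200,20,440,310,2,"pics/w6.png")
E
```

```text
pos [ 0.4888 -0.2003  0.0668] t 9.4 yaw -118.03 w 0.0257 F [-0.9 -0.7 -5.2]
-> [-0.11, 0.012, 3.158] [-0.0002, -0.0009, -0.0022]
```

View pics/w6.png

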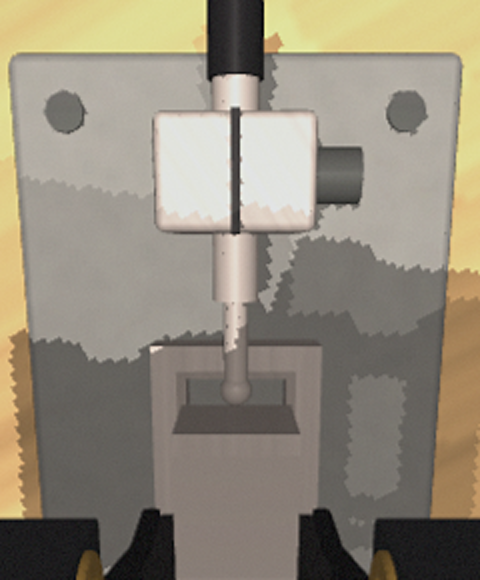

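{"op": "play_rows", "data": {"moves": [[[-0.08,0,0.8],[0,0,0],2.0],[[-0.1,0,1.6],[0,0,0],2.0],[[-0.1,0,2.0],[0,0,0],2.0],[[-0.1,0,2.3],[0,0,0],2.0],[[-0.1,0,2.3],[0,0,0],2.0]]}}

```text
time: 10.07
ee_pos: [0.488, -0.1999, 0.0432]
eef_rot: [0.97, -0.242, 0.001, 0.0]
ft_force: [3.0, -1.2, -7.5]
width: 0.0261
```

```bash
python3 - <<'E'
from h import *
go((.4878,-.1999,.0352),np.radians(-117.9))
print(read_state()["torque"].round(2))
c=camera("wrist");crop(c,200,20,440,310,2,"pics/w7.png")
E
```

```text
pos [ 0.488  -0.1999  0.0432] t 10.07 yaw -118.04 w 0.0261 F [ 3.  -1.2 -7.5]
-> [-0.019, 0.007, 0.802] [0.0001, -0.0013, -0.0024]
[-0.37 -0.57 -0.03]
```

View pics/w7.png

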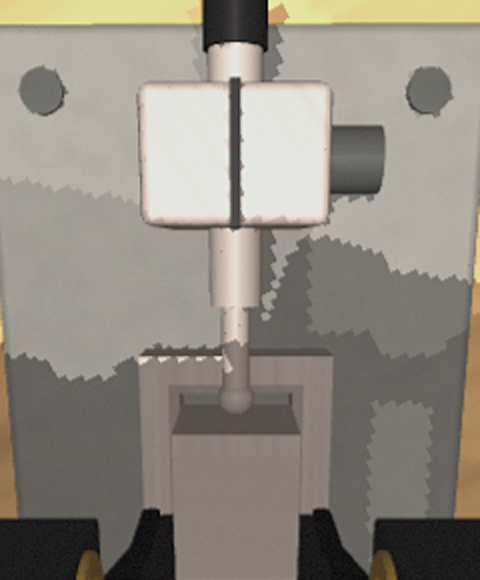

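{"op": "play_rows", "data": {"moves": [[[0.05,0,0.1],[0,0,0],2.0],[[0.06,0,0.4],[0,0,0],2.0],[[0.06,0,0.65],[0,0,0],2.0],[[0.06,0,0.8],[0,0,0],2.0],[[0.06,0,0.8],[0,0,0],2.0]]}}

```text
time: 10.75
ee_pos: [0.4884, -0.2, 0.0353]
eef_rot: [0.97, -0.242, 0.0, 0.0]
ft_force: [5.0, -2.7, -2.6]
width: 0.0259
```

```bash
python3 - <<'E'
from h import *
go((.4878,-.1999,.0352),np.radians(-117.9))
print(read_state()["torque"].round(2))
c=camera("wrist");crop(c,200,20,440,310,2,"pics/w8.png")
E
```

```text
pos [ 0.4884 -0.2     0.0353] t 10.75 yaw -118.03 w 0.0259 F [ 5.  -2.7 -2.6]
-> [-0.059, 0.017, 0.008] [-0.0002, -0.0009, -0.0023]
[-0.54 -0.94 -0.  ]
```

View pics/w8.png

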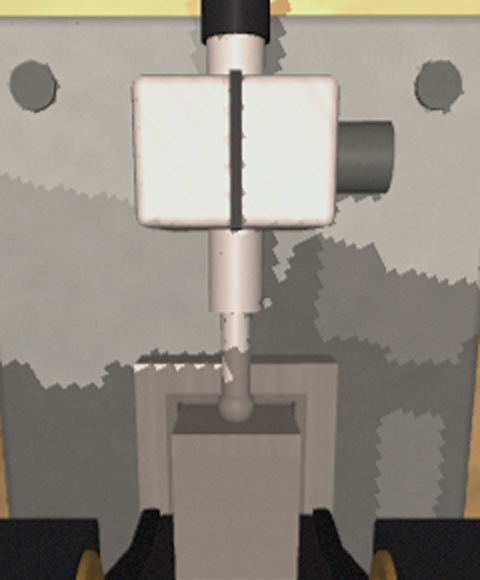

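{"op": "play_rows", "data": {"moves": [[[0.04,0,0.03],[0,0,0],2.0],[[0.04,0,0.07],[0,0,0],2.0],[[0.04,0,0.07],[0,0,0],2.0]]}}

```text
time: 11.18
ee_pos: [0.4884, -0.2, 0.0352]
eef_rot: [0.97, -0.242, -0.0, -0.0]
ft_force: [-2.5, 1.9, 12.2]
width: 0.0261
```

{"op": "play_rows", "data": {"moves": [[[0,0,0],[0,0,0],2.8],[[0,0,0],[0,0,0],3.4],[[0,0,0],[0,0,0],4.2],[[0,0,-0.1],[0,0,0],4.5],[[0,0,-1.5],[0,0,0],4.5],[[0,0,-5],[0,0,0],4.5],[[0,0,-9],[0,0,0],4.5],[[0,0,-11],[0,0,0],4.5]]}}

```text
time: 12.18
ee_pos: [0.489, -0.2005, 0.1468]
eef_rot: [0.97, -0.242, 0.001, -0.0]
ft_force: [0.5, -0.1, -1.0]
width: 0.0449
```

```bash
python3 - <<'E'
from h import *
go((.4878,-.1999,.18),np.radians(-117.9))
c=camera("wrist");crop(c,210,50,430,310,2.2,"pics/w9.png")
c=camera("scene");crop(c,190,280,320,410,5,"pics/s9.png")
c=camera("top");crop(c,190,200,250,260,10,"pics/t9.png")
E
```

```text
pos [ 0.489  -0.2005  0.1468] t 12.18 yaw -118.05 w 0.0449 F [ 0.5 -0.1 -1. ]
-> [-0.128, -0.002, -3.318] [-0.0013, -0.0023, -0.0026]
```

View pics/w9.png

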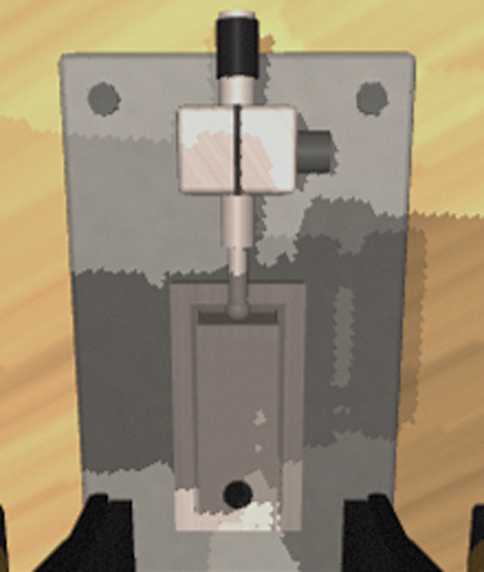

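View pics/s9.png

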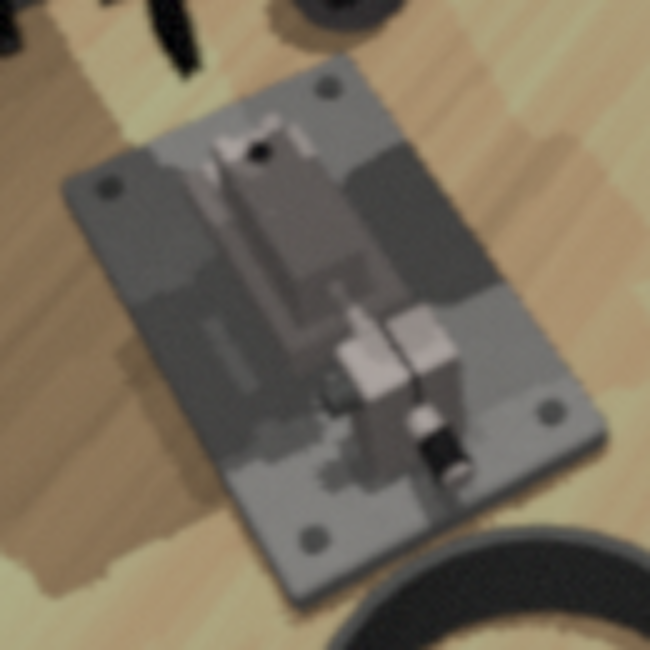

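View pics/t9.png

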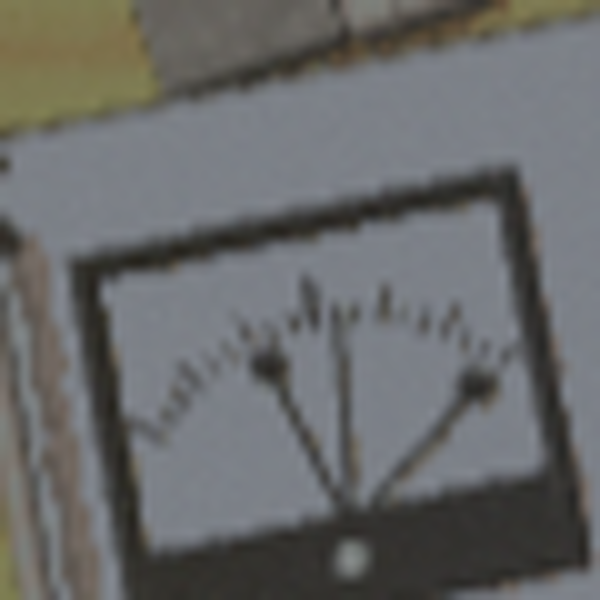

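```bash
python3 - <<'E'
from h import *
k=W(CO,(0,-.062,.084));print(k)
go((k[0]+.006,k[1]-.0175,.20),np.radians(18))
E
```

```text
[0.54135182 0.12408936 0.084     ]
pos [ 0.4888 -0.1998  0.1449] t 12.32 yaw -118.0 w 0.0453 F [ 0.2 -0.9  0.3]
-> [-9.206, -29.811, -5.477] [0.0007, -0.0021, -2.3736]
```

{"op": "play_rows", "data": {"moves": [[[0,0,-3],[0,0,-0.18],4],[[0,0,-5.5],[0,0,-0.36],4],[[0,0,-5.5],[0,0,-0.54],4],[[-0.8,-3,-5.5],[0,0,-0.72],4],[[-2,-6.5,-5.5],[0,0,-0.9],4],[[-3,-11,-5.5],[0,0,-1.08],4],[[-4.5,-15,-5.5],[0,0,-1.26],4],[[-6,-20,-5.5],[0,0,-1.44],4]]}}

```text
time: 13.32
ee_pos: [0.5287, 0.0057, 0.1981]
eef_rot: [0.888, 0.46, -0.001, -0.0]
ft_force: [1.3, 0.5, -0.8]
width: 0.0401
```

```bash
python3 - <<'E'
from h import *
k=W(CO,(0,-.062,.084));print(read_state()["joint_positions"].round(2))
go((k[0]+.006,k[1]-.0175,.18),np.radians(18))
E
```

```text
[-0.78  0.15  0.76  1.78 -0.11  1.25 -0.61]
pos [0.5287 0.0057 0.1981] t 13.32 yaw -35.23 w 0.0401 F [ 1.3  0.5 -0.8]
-> [9.321, -4.29, 1.81] [-0.0019, 0.0004, -0.9291]
```

{"op": "play_rows", "data": {"moves": [[[2,-1,0],[0,0,-0.18],4],[[5,-2,0],[0,0,-0.36],4],[[8,-3.5,0.5],[0,0,-0.54],4],[[9.3,-4.3,1],[0,0,-0.72],4],[[9.3,-4.3,1.8],[0,0,-0.9],4],[[9.3,-4.3,1.8],[0,0,-0.93],4],[[9.3,-4.3,1.8],[0,0,-0.93],4]]}}

```text
time: 14.2
ee_pos: [0.5482, 0.105, 0.181]
eef_rot: [0.591, 0.807, -0.0, -0.0]
ft_force: [0.6, 0.3, 1.3]
width: 0.0396
```

```bash
python3 - <<'E'
from h import *
k=W(CO,(0,-.062,.084));print(read_state()["joint_positions"].round(2))
go((k[0]+.006,k[1]-.0175,.18),np.radians(18))
c=camera("wrist");f=c["frame"].copy()
for p in [(0,-.062,.106),(0,-.062,.084),(.05,0,.08),(.05,.11,.08),(-.05,0,.08),(-.05,.11,.08),(-.03,.055,.075)]:
    cv2.circle(f,tuple(int(round(v)) for v in pr(c,W(CO,p))),3,(255,0,0),1)
cv2.imwrite("pics/w10.png",f[:,:,::-1])
for q in ["knob_axis","lever_tip","high_head","low_head","needle_point","needle_pivot","low_mark"]:
    print(q,[(np.round(r["at"],1).tolist(),round(r["conf"],2)) for r in recognise(c,q)][:3])
np.savez("w10.npz",f=c["frame"],K=c["intrinsics"],T=c["camera_from_world"])
E
```

```text
[-0.78  0.23  0.59  1.73 -0.13  1.23  0.15]
pos [0.5482 0.105  0.181 ] t 14.2 yaw 17.55 w 0.0396 F [0.6 0.3 1.3]
-> [0.179, -0.029, 0.098] [-0.0009, -0.0, -0.0079]
knob_axis [([328.2, 140.8], 0.9)]
lever_tip [([317.7, 223.3], 0.56)]
high_head [([319.0, 82.8], 0.6)]
low_head []
needle_point [([329.7, 37.0], 0.53), ([317.6, 224.3], 0.26)]
needle_pivot [([320.6, 136.9], 0.83)]
low_mark [([318.1, 198.2], 0.92)]
```

View pics/w10.png

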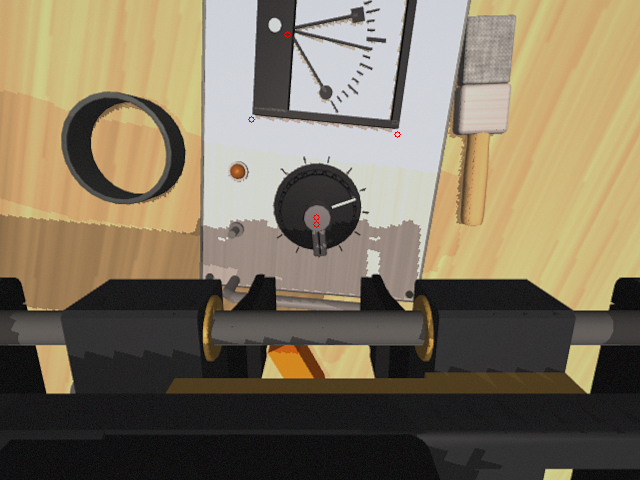

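```bash
cat >> h.py <<'E'
def rect(c,name,s=6,z=.075):
    # plane view of the dial: console local, up=+x, left=+y ; px per mm = s
    pts=[(.055,0),(.055,.11),(-.055,.11),(-.055,0)]
    src=np.float32([pr(c,W(CO,(a,b,z))) for a,b in pts])
    dst=np.float32([((.11-b)*1e3*s,(.055-a)*1e3*s) for a,b in pts])
    im=cv2.warpPerspective(c["frame"],cv2.getPerspectiveTransform(src,dst),(int(110*s),int(110*s)),flags=cv2.INTER_CUBIC)
    cv2.imwrite(name,im[:,:,::-1]);return im
E
python3 - <<'E'
from h import *
d=np.load("w10.npz");c=dict(frame=d["f"],intrinsics=d["K"],camera_from_world=d["T"])
rect(c,"pics/r10.png",5)
crop(c,240,0,480,270,2.2,"pics/w10z.png")
E
```

```text
(no output)
```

View pics/r10.png

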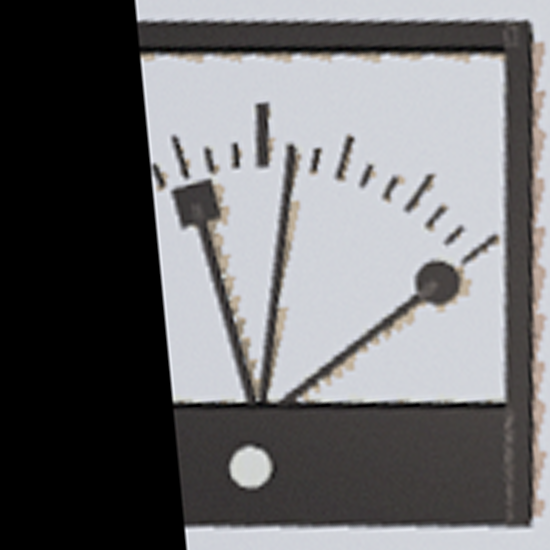

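View pics/w10z.png

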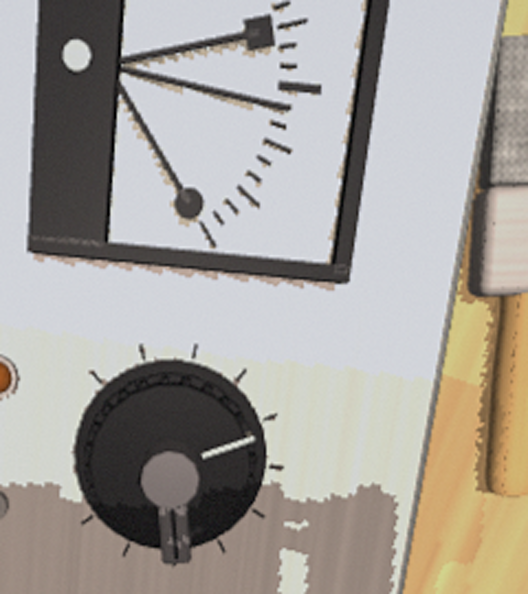

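```bash
python3 - <<'E'
from h import *
from scipy.optimize import least_squares
c=camera("wrist");st=read_state()
def P(pos,Rm):
    M=np.eye(4);M[:3,:3]=Rm.as_matrix();M[:3,3]=pos;return M
TC=c["camera_from_world"]@P(st["ee_pos"],R.from_quat(st["eef_rot"]))
c9={"intrinsics":c["intrinsics"],"camera_from_world":TC@np.linalg.inv(P(np.array([.4889,-.2002,.1465]),toolR(np.radians(-118.03))))}
U=lambda p:(np.array(p)+.5)/2.2-.5+np.array((210,50))
v=[((-.06,.12,.018),(61,54)),((.06,.12,.018),(415,54)),((-.023,.045,.032),(169,282)),((.023,.045,.032),(305,282)),((-.023,-.045,.032),(177,530)),((.023,-.045,.032),(301,530))]
def f(p):
    q=p[:3];cc=dict(c9);return np.ravel([pr(cc,W(q,(l[0],l[1],l[2]+p[3])))-U(x) for l,x in v])
r=least_squares(f,[*ST,0]);print(r.x.round(4),f(r.x).round(1))
u=np.array([np.cos(r.x[2]),np.sin(r.x[2])]);n=np.array([-u[1],u[0]])
for q in [(194,324),(278,324),(237,494)]:
    d=w(c9,U(q),.054+r.x[3])[:2]-r.x[:2];print(q,1e3*d@u,1e3*d@n)
E
```

```text
[ 0.4886 -0.201  -2.0585 -0.0051] [-1.2  0.   0.8 -0.3  0.8  0.9  0.1  0.8 -0.3 -0.8 -0.3 -0.8]
(194, 324) -14.074318213796913 34.53607740727965
(278, 324) 12.774209710393723 34.49170025445051
(237, 494) -0.43957403841866033 -23.25032118177583
```

```bash
python3 - <<'E'
import cv2
im=cv2.imread("pics/w9.png");cv2.imwrite("pics/w9zz.png",cv2.resize(im[270:540,160:320],None,fx=2.2,fy=2.2,interpolation=cv2.INTER_CUBIC))
E
```

```text
(no output)
```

View pics/w9zz.png

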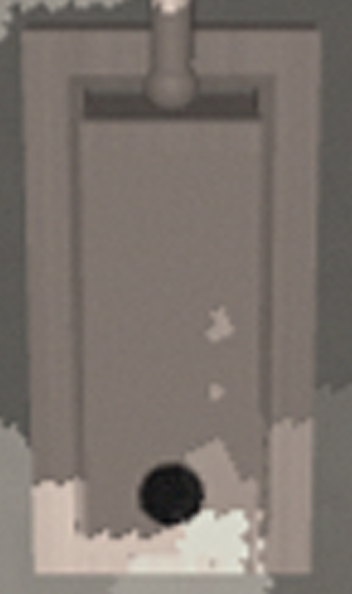

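```bash
python3 - <<'E'
from h import *
c=camera("scene");crop(c,190,280,320,410,5,"pics/s11.png")
a=cv2.imread("pics/s_m.png");b=cv2.imread("pics/s11.png")
cv2.imwrite("pics/cmp.png",cv2.resize(np.hstack([a[80:400,150:480],b[80:400,150:480]]),None,fx=1.2,fy=1.2))
print(read_state()["time"])
E
```

```text
14.7
```

View pics/cmp.png

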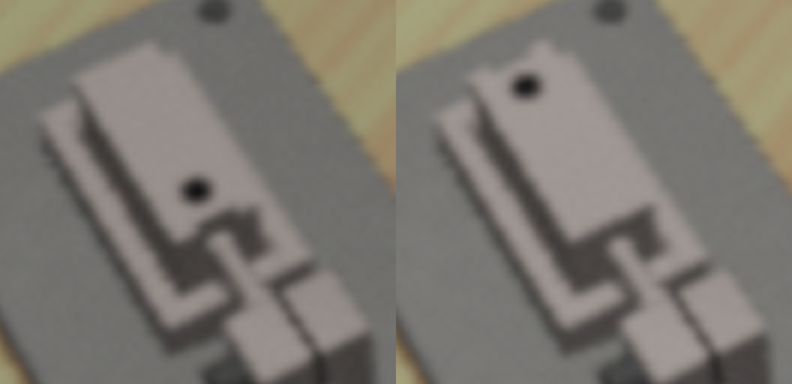

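```bash
python3 - <<'E'
from h import *
d=np.load("w10.npz");c=dict(frame=d["f"],intrinsics=d["K"],camera_from_world=d["T"])
U=lambda p:(np.array(p)+.5)/2.2-.5+np.array((240,0))
h=w(c,U((169,480)),.106);t=w(c,U((175,562)),.105);print(h,t,np.linalg.norm(h[:2]-t[:2]),np.degrees(np.arctan2(*(t-h)[[1,0]])))
disc=w(c,U((170,455)),.084);print(disc)
st=read_state();Rc=R.from_quat(st["eef_rot"])
for p in (h,t): print("tool mm",Rc.inv().apply(p-st["ee_pos"])*1e3)
print("minus bias", Rc.inv().apply(np.array([.8,1.56,0])))
for r in masks_of(camera("top"),"high_knob")[:2]: print(r["at"],r["conf"])
E
```

```text
[0.540637   0.12812998 0.106     ] [0.55012229 0.10411954 0.105     ] 0.025816116963751256 -68.44357342714031
[0.53977245 0.13162888 0.084     ]
tool mm [24.00220368 -0.47172697 75.51991523]
tool mm [-1.75704415  1.24256187 76.51704106]
minus bias [1.24187668e+00 1.23747411e+00 3.68705383e-04]
[451.8, 171.0] 0.15
```

```bash
python3 - <<'E'
from h import *
go((.5474,.1092,.0925),np.radians(21.6))
E
```

```text
pos [0.5484 0.1054 0.1815] t 14.8 yaw 17.75 w 0.04 F [ 0.2  0.6 -0.3]
-> [0.392, 0.023, 8.897] [0.0001, -0.0001, -0.0671]
```

{"op": "play_rows", "data": {"moves": [[[0.3,0.02,2],[0,0,-0.04],3],[[0.4,0.02,4],[0,0,-0.067],3],[[0.4,0.02,5.5],[0,0,-0.067],2.4],[[0.4,0.02,6.4],[0,0,-0.067],2.4],[[0.4,0.02,6.4],[0,0,-0.067],2.4]]}}

```text
time: 15.42
ee_pos: [0.5472, 0.1091, 0.1171]
eef_rot: [0.562, 0.827, -0.0, -0.0]
ft_force: [-0.2, -0.1, -0.1]
width: 0.0243
```

```bash
python3 - <<'E'
from h import *
go((.5474,.1092,.0925),np.radians(21.6))
c=camera("wrist");crop(c,200,130,440,400,2.2,"pics/w12.png")
h=pr(c,(.5402,.1273,.106));print(h)
E
```

```text
pos [0.5472 0.1091 0.1171] t 15.43 yaw 21.57 w 0.0243 F [-0.2 -0.1 -0.1]
-> [0.005, 0.029, 2.458] [-0.0008, 0.0001, -0.0006]
[316.53848219 254.31629293]
```

View pics/w12.png

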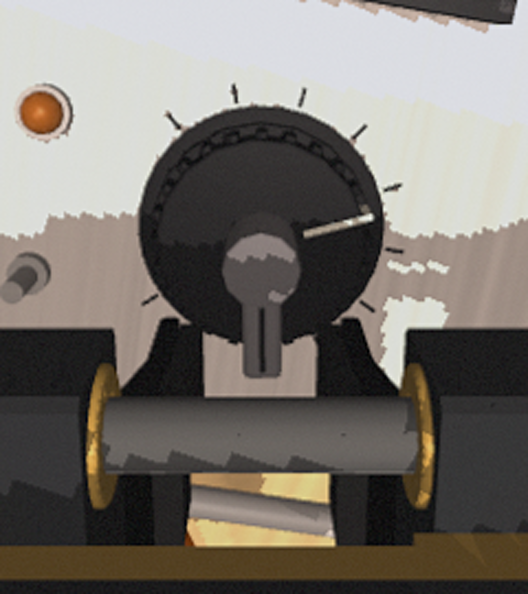

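{"op": "play_rows", "data": {"moves": [[[0.1,0.03,0.8],[0,0,0],2.4],[[0.1,0.03,1.8],[0,0,0],2.4],[[0.1,0.03,2.4],[0,0,0],2.2],[[0.1,0.03,2.4],[0,0,0],1.8],[[0.1,0.03,2.4],[0,0,0],1.4]], "grip_force": 4}}

```text
time: 16.1
ee_pos: [0.5474, 0.1102, 0.0936]
eef_rot: [0.562, 0.827, 0.0, 0.0]
ft_force: [-0.0, -0.8, -0.4]
width: 0.0159
```

```bash
python3 - <<'E'
from h import *
st=read_state();print(st["joint_positions"].round(2))
go((.5474,.1092,.0925),np.radians(21.6))
c=camera("wrist");cv2.imwrite("pics/w13.png",c["frame"][:,:,::-1])
E
```

```text
[-0.75  0.32  0.56  1.82 -0.19  1.05  0.26]
pos [0.5474 0.1102 0.0936] t 16.1 yaw 21.6 w 0.0159 F [-0.  -0.8 -0.4]
-> [-0.096, -0.039, 0.11] [0.0003, 0.0, -0.0001]
```

View pics/w13.png

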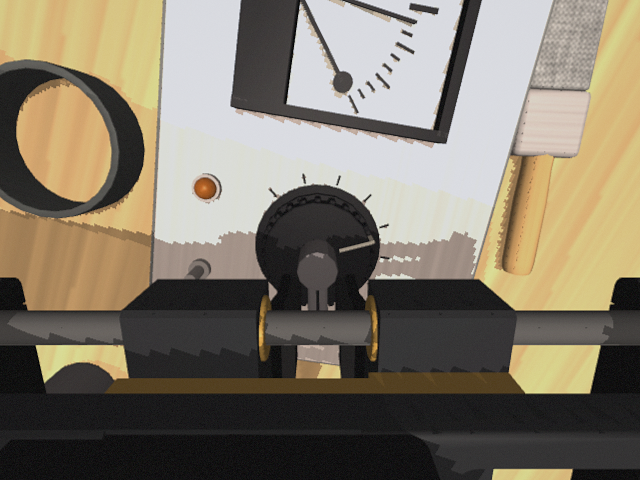

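{"op": "play_rows", "data": {"moves": [[[0,0,0],[0,0,0],1.1],[[0,0,0],[0,0,0],1.1],[[0.02,0.27,0],[0,0,-0.14],1.1],[[0.08,0.54,0],[0,0,-0.28],1.1],[[0.17,0.8,0],[0,0,-0.42],1.1],[[0.3,1.04,0],[0,0,-0.56],1.1],[[0.3,1.04,0],[0,0,-0.56],1.1]]}}

```text
time: 17.02
ee_pos: [0.5556, 0.1166, 0.0933]
eef_rot: [0.312, 0.95, -0.0, -0.0]
ft_force: [-1.6, -1.4, -1.0]
width: 0.0117
```

```bash
python3 - <<'E'
from h import *
st=read_state();print(st["joint_positions"].round(2))
go((.5474,.1092,.0925),np.radians(21.6))
c=camera("wrist");cv2.imwrite("pics/w14.png",c["frame"][:,:,::-1])
E
```

```text
[-0.67  0.33  0.46  1.79 -0.17  1.06  0.78]
pos [0.5556 0.1166 0.0933] t 17.02 yaw 53.63 w 0.0117 F [-1.6 -1.4 -1. ]
-> [0.222, -1.088, 0.084] [-0.0005, -0.0002, 0.559]
```

View pics/w14.png

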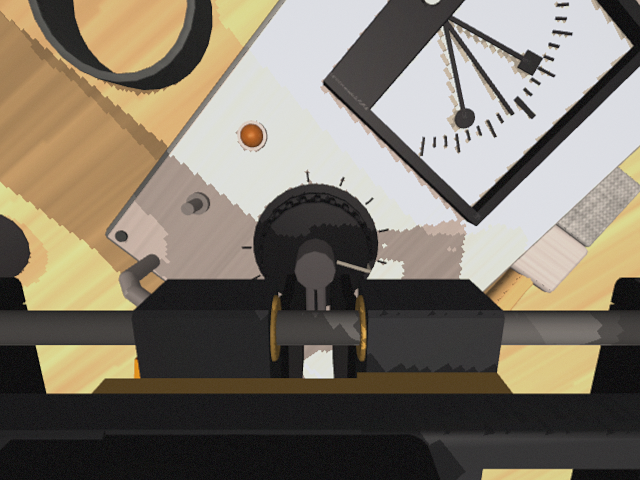

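```bash
python3 - <<'E'
from h import *
c=camera("wrist");rect(c,"pics/r14.png",6)
E
```

```text
(no output)
```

View pics/r14.png

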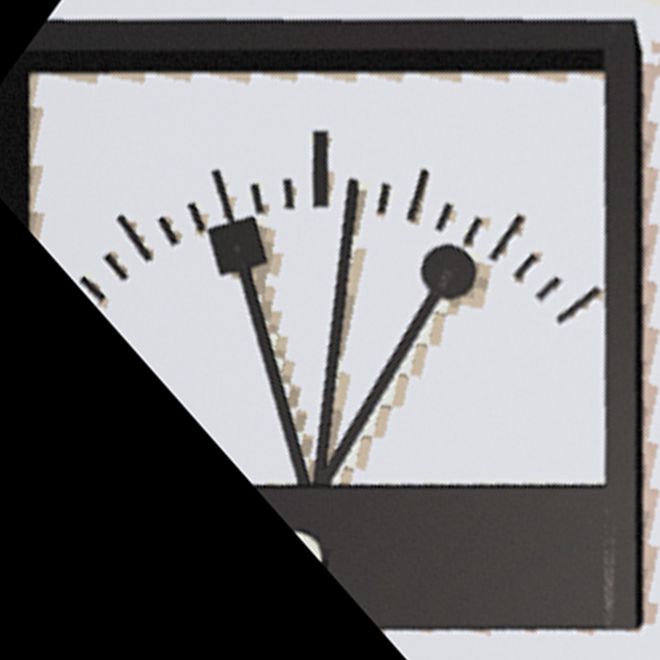

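{"op": "play_rows", "data": {"moves": [[[0.02,0.28,0],[0,0,-0.15],1.1],[[0.08,0.56,0],[0,0,-0.3],1.1],[[0.19,0.83,0],[0,0,-0.45],1.1],[[0.29,1.01,0],[0,0,-0.56],1.1],[[0.29,1.01,0],[0,0,-0.56],1.1],[[0.29,1.01,0],[0,0,-0.56],1.1]]}}

```text
time: 17.88
ee_pos: [0.5594, 0.1264, 0.0934]
eef_rot: [0.039, 0.999, -0.0, -0.0]
ft_force: [-1.6, -2.0, -0.6]
width: 0.0107
```

```bash
cat > look.py <<'E'
from h import *
import sys
c=camera("wrist");cv2.imwrite(f"pics/w{sys.argv[1]}.png",c["frame"][:,:,::-1]);rect(c,f"pics/r{sys.argv[1]}.png",6)
go((.5474,.1092,.0925),np.radians(21.6))
print(read_state()["joint_positions"].round(2))
E
python3 look.py 15
```

```text
pos [0.5594 0.1265 0.0934] t 17.93 yaw 85.59 w 0.0109 F [-1.9 -1.8 -2. ]
-> [1.063, -1.812, 0.086] [-0.0003, 0.0, 1.1168]
[-0.6   0.34  0.36  1.77 -0.13  1.06  1.3 ]
```

View pics/w15.png

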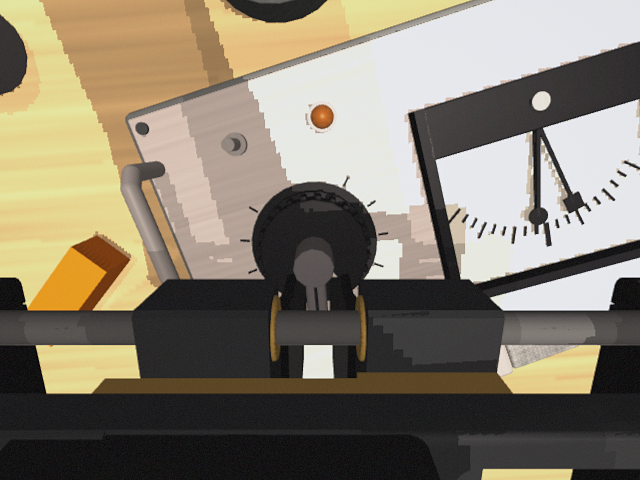

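View pics/r15.png

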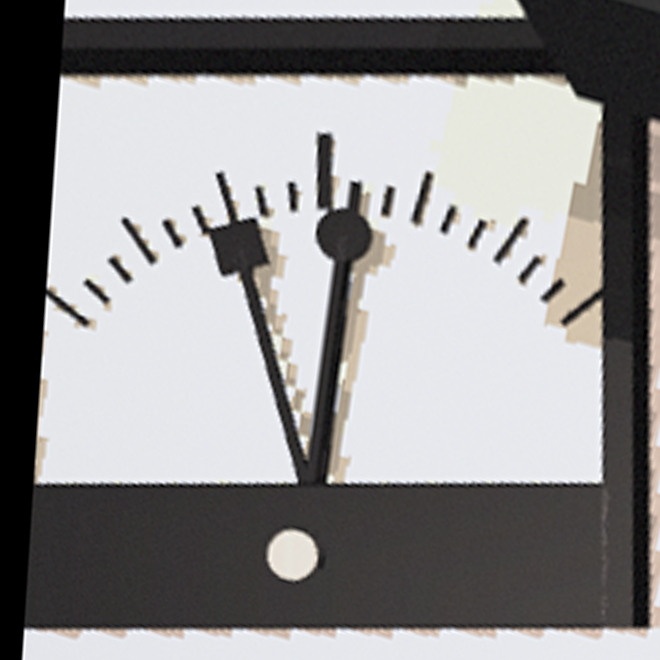

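{"op": "play_rows", "data": {"moves": [[[0,0,0],[0,0,0],1.5],[[0,0,0],[0,0,0],2.0],[[0,0,-1],[0,0,0],2.0],[[0,0,-3.5],[0,0,0],2.0],[[0,0,-5],[0,0,0],2.0],[[0,0,-5],[0,0,0],2.0]]}}

```text
time: 18.68
ee_pos: [0.5603, 0.1271, 0.1448]
eef_rot: [0.037, 0.999, 0.001, 0.001]
ft_force: [-0.1, 0.6, -0.7]
width: 0.0194
```

```bash
python3 look.py 16; python3 - <<'E'
from h import *
n=W(CO,(.0157,.05+.003,.075));print(n)
st=read_state();Rc=R.from_quat(st["eef_rot"]);y=np.arctan2(*Rc.as_matrix()[[1,0],1]);tx=Rc.as_matrix()[:,0]
p=n-tx*.072;p[2]=.15;print(p);go(p,y)
E
```

```text
pos [0.5596 0.1269 0.1437] t 18.73 yaw 85.77 w 0.0199 F [ 0.1 -0.4 -0.5]
-> [1.094, -1.86, 5.117] [0.001, 0.0003, 1.12]
[-0.62  0.28  0.37  1.72 -0.11  1.16  1.28]
[0.53249097 0.23981738 0.075     ]
[0.60429495 0.23450828 0.15      ]
pos [0.5596 0.1269 0.1437] t 18.73 yaw 85.77 w 0.0199 F [ 0.1 -0.4 -0.5]
-> [-3.66, 11.06, -0.62] [0.0007, 0.0008, -0.0]
```

View pics/w16.png

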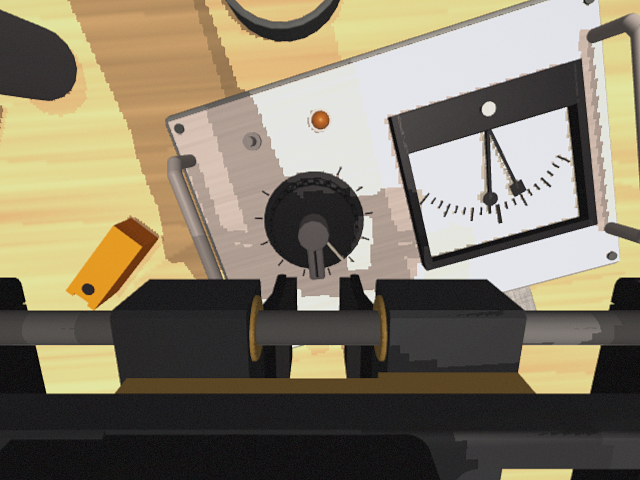

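{"op": "play_rows", "data": {"moves": [[[-1.5,4,-0.6],[0,0,0],2.0],[[-3,8,-0.6],[0,0,0],2.0],[[-3.7,11,-0.6],[0,0,0],2.0],[[-3.7,11,-0.6],[0,0,0],2.0],[[-3.7,11,-0.6],[0,0,0],2.0]]}}

```text
time: 19.35
ee_pos: [0.6041, 0.2326, 0.1485]
eef_rot: [0.037, 0.999, -0.001, -0.001]
ft_force: [0.2, -0.5, 0.9]
width: 0.0203
```

```bash
python3 look.py 17; python3 - <<'E'
import cv2
im=cv2.imread("pics/w17.png");cv2.imwrite("pics/w17z.png",cv2.resize(im[60:210,230:430],None,fx=4,fy=4,interpolation=cv2.INTER_CUBIC))
E
```

```text
pos [0.6043 0.2322 0.1489] t 19.4 yaw 85.69 w 0.0202 F [-0.2  0.3 -0. ]
-> [4.747, -12.691, 5.655] [-0.0012, -0.0, 1.1186]
[-0.69  0.44  0.33  1.51 -0.15  1.22  1.16]
```

View pics/w17.png

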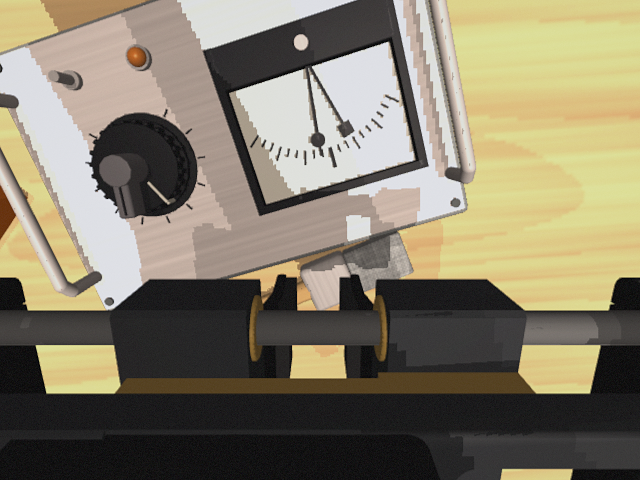

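View pics/w17z.png

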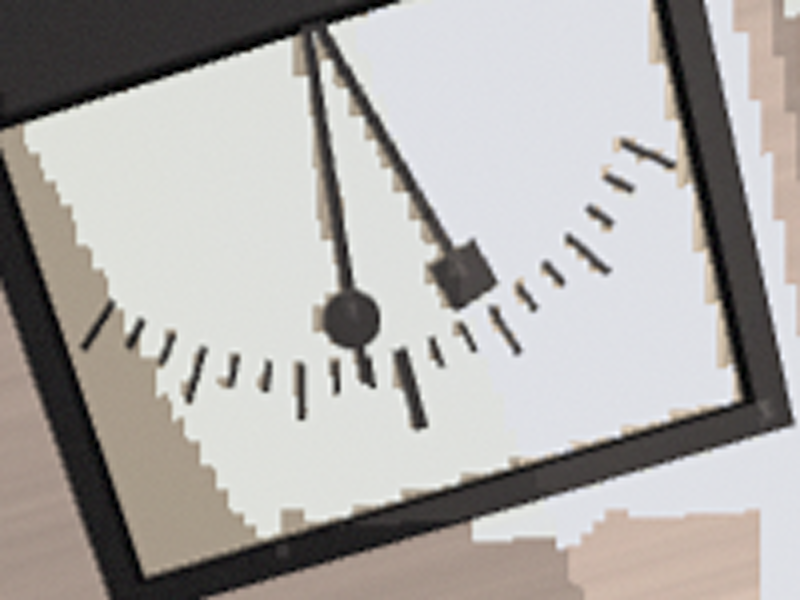

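```bash
python3 - <<'E'
import cv2,numpy as np
im=cv2.imread("pics/w17.png")
cv2.imwrite("pics/w17y.png",cv2.resize(im[62:162,295:345],None,fx=6,fy=6,interpolation=cv2.INTER_CUBIC))
g=im[:,:,0].astype(float)
for r in range(68,160):
    row=255-im[r,295:332].max(axis=1).astype(float)
    d=np.clip(row-110,0,None)
    if d.sum()>0: print(r,round((d*np.arange(295,332)).sum()/d.sum(),2),int((d>0).sum()),end=" | ")
E
```

```text
68 301.82 16 | 69 301.77 14 | 70 303.25 12 | 71 308.22 9 | 72 310.04 7 | 73 310.36 7 | 74 310.71 8 | 75 310.71 7 | 76 311.35 7 | 77 312.17 8 | 78 312.33 8 | 79 312.89 7 | 80 313.13 6 | 81 313.74 8 | 82 314.02 7 | 83 314.14 6 | 84 314.41 7 | 85 314.67 7 | 86 315.19 7 | 87 315.24 7 | 88 315.81 8 | 89 317.51 7 | 90 317.36 7 | 91 317.08 7 | 92 317.19 6 | 93 317.71 8 | 94 318.08 7 | 95 318.71 8 | 96 319.31 8 | 97 319.38 8 | 98 319.61 7 | 99 319.71 7 | 100 320.29 8 | 101 321.98 8 | 102 321.7 8 | 103 319.76 7 | 104 318.77 6 | 105 317.64 6 | 106 315.79 5 | 107 314.62 5 | 108 312.82 4 | 109 312.99 4 | 110 313.13 3 | 111 313.28 4 | 112 313.47 4 | 113 313.57 4 | 114 313.82 4 | 115 314.02 4 | 116 314.0 4 | 117 314.13 3 | 118 314.2 3 | 119 314.34 4 | 120 314.76 4 | 121 315.07 3 | 122 315.13 3 | 123 315.15 3 | 124 315.21 4 | 125 315.33 4 | 126 315.68 4 | 127 316.05 3 | 128 316.14 3 | 129 316.11 3 | 130 316.15 3 | 131 316.28 4 | 132 316.69 5 | 133 317.29 7 | 134 317.43 11 | 135 317.52 12 | 136 317.48 13 | 137 317.42 14 | 138 317.51 15 | 139 317.53 15 | 140 317.57 15 | 141 317.39 15 | 142 317.48 14 | 143 317.63 12 | 144 317.61 12 | 145 317.41 10 | 146 317.73 6 | 147 322.3 5 | 148 326.16 6 | 149 325.52 7 | 150 323.12 10 | 151 317.6 13 | 152 316.68 12 | 153 315.68 12 | 154 315.89 12 | 155 315.27 13 | 156 313.55 10 | 157 309.08 7 | 158 308.64 3 | 159 304.87 2 |
```

View pics/w17y.png

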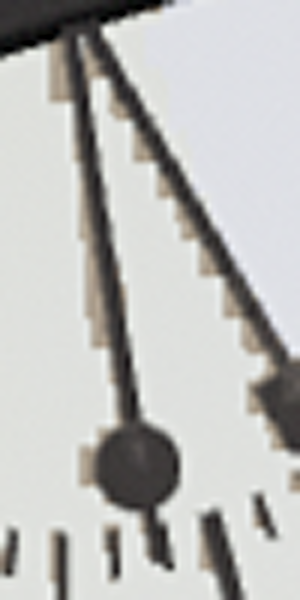

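```bash
python3 - <<'E'
import cv2,numpy as np
im=cv2.imread("pics/w17.png")
for r in range(146,159):
    row=255-im[r,315:326].max(axis=1).astype(float);d=np.clip(row-70,0,None)
    print(r,(d).astype(int).tolist(), round((d*np.arange(315,326)).sum()/max(d.sum(),1),2))
for r in (108,115,120,125,130): print(r,(255-im[r,308:322].max(axis=1)).tolist())
# low hand line for pivot
P=[]
for r in range(74,122,3):
    row=255-im[r,295:345].max(axis=1).astype(int); print(r,[i+295 for i,v in enumerate(row) if v>130])
E
```

```text
146 [89, 122, 132, 131, 127, 131, 31, 0, 0, 0, 0] 317.79
147 [0, 7, 15, 60, 115, 136, 8, 0, 0, 0, 0] 319.12
148 [0, 0, 0, 18, 103, 133, 35, 0, 0, 0, 0] 319.64
149 [0, 0, 0, 0, 88, 133, 101, 61, 0, 0, 0] 320.35
150 [0, 0, 0, 0, 90, 131, 139, 124, 0, 0, 0] 320.61
151 [0, 0, 0, 0, 53, 125, 129, 135, 0, 0, 0] 320.78
152 [0, 0, 0, 0, 31, 113, 129, 134, 0, 0, 0] 320.9
153 [0, 0, 0, 0, 31, 114, 130, 135, 40, 0, 0] 321.09
154 [0, 0, 0, 0, 18, 106, 132, 133, 54, 0, 0] 321.22
155 [0, 0, 0, 0, 0, 68, 107, 125, 84, 0, 0] 321.59
156 [0, 0, 0, 0, 0, 0, 0, 74, 137, 0, 0] 322.65
157 [0, 0, 0, 0, 0, 0, 0, 0, 0, 0, 0] 0.0
158 [0, 0, 0, 0, 0, 0, 0, 0, 0, 0, 0] 0.0
108 [27, 68, 84, 126, 183, 198, 172, 34, 26, 30, 31, 31, 30, 31]
115 [29, 36, 75, 83, 119, 177, 198, 199, 39, 27, 30, 30, 31, 30]
120 [30, 28, 38, 38, 32, 121, 195, 197, 161, 37, 28, 30, 31, 32]
125 [31, 32, 31, 30, 26, 66, 156, 200, 202, 127, 33, 28, 30, 30]
130 [30, 31, 30, 31, 30, 23, 86, 173, 200, 211, 110, 32, 29, 31]
74 [306, 307, 308, 312, 313, 314, 315]
77 [307, 308, 309, 314, 315, 316, 317]
80 [308, 309, 316, 317, 318]
83 [308, 309, 310, 318, 319, 320]
86 [308, 309, 310, 319, 320, 321, 322]
89 [309, 310, 321, 322, 323, 324]
92 [309, 310, 311, 323, 324, 325]
95 [309, 310, 311, 325, 326, 327]
98 [310, 311, 312, 326, 327, 328, 329]
101 [311, 312, 328, 329, 330, 331]
104 [311, 312, 313, 330, 331, 332]
107 [311, 312, 313, 314, 331, 332, 333, 334]
110 [312, 313, 314, 333, 334, 335, 336]
113 [312, 313, 314, 315, 335, 336, 337, 338]
116 [313, 314, 315, 337, 338, 339]
119 [313, 314, 315, 338, 339, 340, 341]
```

{"op": "play_rows", "data": {"moves": [[[0,0,1.5],[0,0,0],2.0],[[0.0,0,3],[0,0,0],2.0],[[0.0,0,3.3],[0,0,0],2.0],[[0.0,0,3.3],[0,0,0],2.0]]}}

```text
time: 19.9
ee_pos: [0.6043, 0.2336, 0.1161]
eef_rot: [0.037, 0.999, -0.0, -0.0]
ft_force: [-0.3, 0.3, -0.1]
width: 0.02
```

```bash
cat > meas.py <<'E'
from h import *
import sys
acc=[camera("wrist")["frame"].astype(float) for _ in range(3)]
f=np.mean(acc,0);g=255-f.max(axis=2)
cv2.imwrite(f"pics/m{sys.argv[1]}.png",f[:,:,::-1].astype(np.uint8))
x0,y0,x1,y1=map(int,sys.argv[2:6])
cv2.imwrite(f"pics/mz{sys.argv[1]}.png",cv2.resize(f[y0:y1,x0:x1,::-1].astype(np.uint8),None,fx=5,fy=5,interpolation=cv2.INTER_CUBIC))
st=read_state();print(st["time"],st["ee_pos"])
E
python3 meas.py 18 270 20 380 140
```

```text
20.05 [0.60478985 0.23381561 0.11694388]
```

View pics/m18.png

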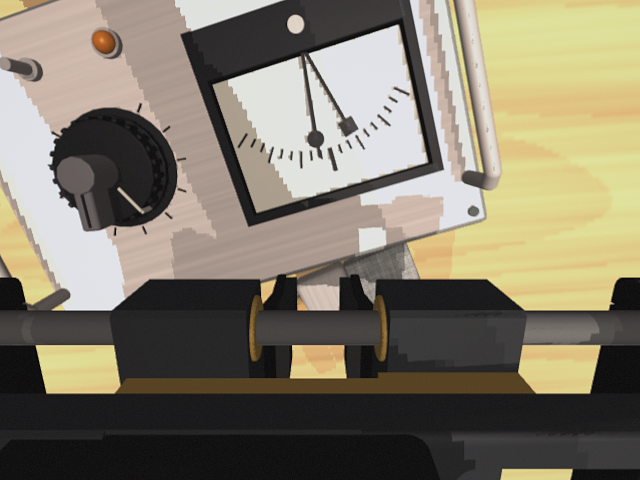

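View pics/mz18.png

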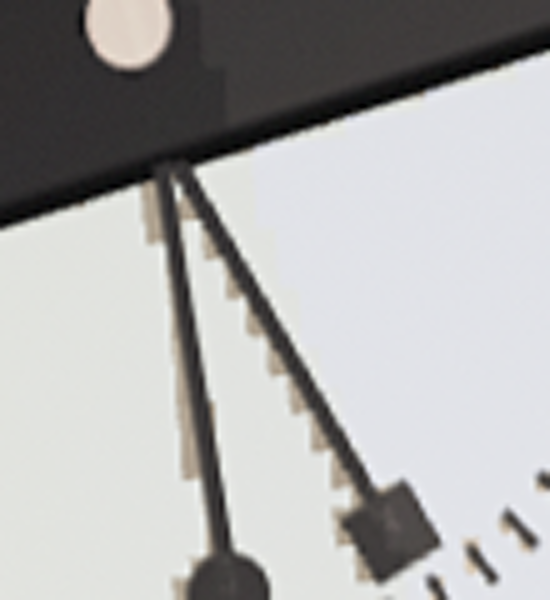

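```bash
python3 - <<'E'
import cv2,numpy as np
im=cv2.imread("pics/m18.png")
cv2.imwrite("pics/mz18b.png",cv2.resize(im[100:170,285:365],None,fx=8,fy=8,interpolation=cv2.INTER_CUBIC))
g=255-im.max(axis=2).astype(float)
# head centroid
m=(g>140).astype(np.uint8); 
sub=g[128:150,305:328]; 
for r in range(128,160): print(r,(g[r,306:328]-30).clip(0).astype(int).tolist())
E
```

```text
128 [0, 0, 0, 0, 0, 31, 110, 159, 166, 174, 67, 0, 0, 0, 0, 0, 0, 0, 0, 0, 0, 0]
129 [0, 0, 0, 0, 0, 30, 98, 151, 166, 173, 94, 0, 0, 0, 0, 0, 0, 0, 0, 0, 0, 0]
130 [0, 0, 0, 0, 0, 35, 102, 145, 159, 165, 142, 63, 36, 3, 0, 0, 0, 0, 0, 0, 0, 0]
131 [0, 6, 17, 16, 39, 95, 136, 153, 155, 153, 162, 148, 126, 91, 42, 0, 0, 0, 0, 0, 0, 0]
132 [0, 0, 30, 65, 113, 152, 158, 158, 154, 151, 158, 165, 167, 166, 132, 48, 0, 0, 0, 0, 0, 0]
133 [0, 0, 47, 114, 151, 164, 166, 160, 159, 158, 160, 162, 162, 164, 169, 131, 54, 0, 0, 0, 0, 0]
134 [0, 0, 70, 148, 164, 165, 162, 160, 159, 156, 156, 160, 161, 161, 164, 168, 140, 2, 0, 0, 0, 0]
135 [17, 40, 114, 161, 164, 164, 162, 162, 160, 159, 154, 159, 162, 162, 162, 165, 171, 59, 0, 0, 0, 0]
136 [44, 91, 148, 166, 164, 161, 164, 161, 160, 160, 150, 158, 162, 162, 161, 163, 169, 118, 2, 0, 0, 0]
137 [54, 112, 159, 163, 162, 162, 162, 161, 153, 156, 148, 157, 162, 161, 163, 162, 166, 152, 13, 0, 0, 0]
138 [57, 120, 163, 164, 162, 161, 163, 160, 155, 155, 150, 158, 160, 161, 163, 161, 165, 161, 18, 0, 0, 0]
139 [50, 119, 165, 163, 163, 162, 161, 162, 15
[... 1162 characters left out ...]
 2, 0, 0, 0, 0, 18]
152 [0, 0, 0, 46, 137, 161, 9, 0, 0, 0, 7, 84, 153, 167, 171, 125, 2, 0, 0, 0, 0, 18]
153 [0, 0, 0, 37, 131, 174, 31, 0, 0, 0, 5, 72, 148, 165, 169, 153, 1, 0, 0, 0, 0, 20]
154 [0, 0, 0, 32, 126, 177, 37, 0, 0, 0, 7, 64, 142, 168, 167, 170, 13, 0, 0, 0, 0, 22]
155 [0, 0, 0, 13, 109, 178, 55, 0, 0, 0, 0, 48, 136, 168, 166, 172, 37, 0, 0, 0, 0, 10]
156 [0, 0, 0, 5, 100, 175, 76, 0, 0, 0, 0, 10, 108, 171, 167, 173, 69, 0, 0, 0, 0, 9]
157 [0, 0, 0, 0, 87, 174, 100, 1, 0, 0, 0, 0, 63, 102, 135, 170, 100, 2, 0, 0, 0, 9]
158 [0, 0, 0, 0, 79, 171, 112, 2, 0, 0, 0, 0, 12, 18, 50, 117, 109, 4, 0, 0, 0, 0]
159 [0, 0, 0, 0, 79, 171, 117, 2, 0, 0, 0, 0, 0, 0, 0, 28, 39, 0, 0, 0, 0, 0]
```

View pics/mz18b.png

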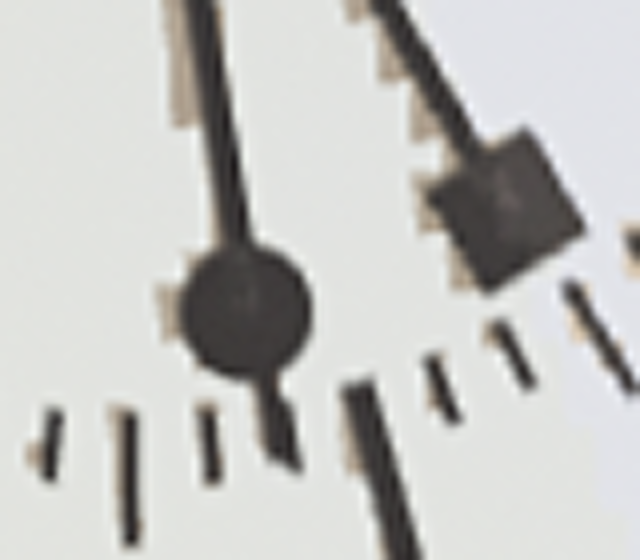

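```bash
python3 - <<'E'
from h import *
go((.5594,.1264,.145),np.radians(85.6))
E
```

```text
pos [0.6048 0.2338 0.1169] t 20.05 yaw 85.77 w 0.0201 F [ 0.6 -0.4 -0.5]
-> [3.733, -11.046, -2.814] [0.0005, 0.0007, 0.003]
```

{"op": "play_rows", "data": {"moves": [[[0,0,-2.8],[0,0,0],2.0],[[1.2,-4,-2.8],[0,0,0],2.0],[[2.8,-8,-2.8],[0,0,0.003],2.0],[[3.7,-11.0,-2.8],[0,0,0.003],2.0],[[3.73,-11.05,-2.8],[0,0,0.003],2.0],[[3.73,-11.05,-2.8],[0,0,0.003],2.0]]}}

```text
time: 20.8
ee_pos: [0.5595, 0.1272, 0.1449]
eef_rot: [0.038, 0.999, 0.0, 0.0]
ft_force: [-1.0, 0.9, -0.0]
width: 0.0202
```

```bash
python3 - <<'E'
from h import *
go((.5594,.1264,.0934),np.radians(85.6))
c=camera("wrist");crop(c,200,130,440,400,2.2,"pics/w19.png")
E
```

```text
pos [0.5595 0.1272 0.1449] t 20.8 yaw 85.63 w 0.0202 F [-1.   0.9 -0. ]
-> [0.005, -0.084, 5.149] [0.001, 0.0008, 0.0006]
```

View pics/w19.png

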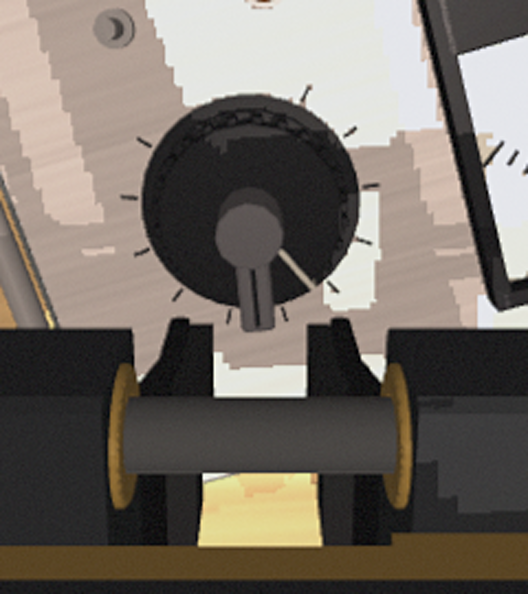

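{"op": "play_rows", "data": {"moves": [[[0,-0.08,2.5],[0,0,0],2.0],[[0,-0.08,4.5],[0,0,0],2.0],[[0,-0.08,5.1],[0,0,0],1.8],[[0,-0.08,5.1],[0,0,0],1.4],[[0,-0.08,5.1],[0,0,0],1.3],[[0,-0.08,5.1],[0,0,0],1.3]]}}

```text
time: 21.6
ee_pos: [0.5595, 0.1257, 0.0942]
eef_rot: [0.038, 0.999, 0.0, 0.001]
ft_force: [-0.2, 0.1, 0.9]
width: 0.0132
```

```bash
python3 look.py 20
```

```text
pos [0.5594 0.1256 0.0941] t 21.65 yaw 85.6 w 0.0132 F [ 0.1  0.  -0.1]
-> [1.071, -1.73, 0.153] [0.001, 0.0004, 1.1171]
[-0.6   0.33  0.36  1.77 -0.13  1.06  1.3 ]
```

View pics/w20.png

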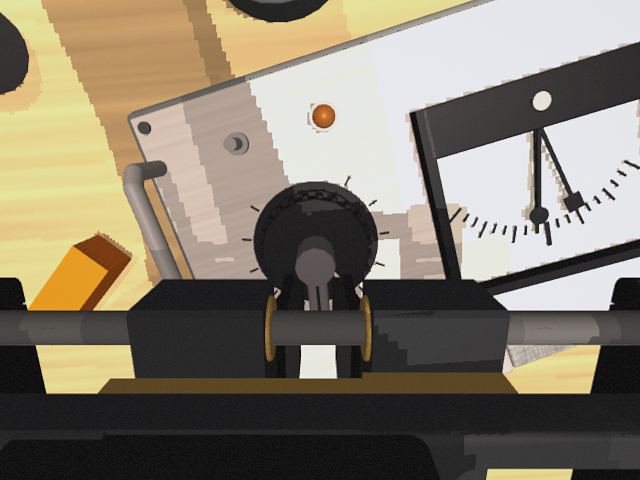

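```bash
cat > trk.py <<'E'
from h import *
import sys
f=np.mean([camera("wrist")["frame"].astype(float) for _ in range(2)],0).astype(np.uint8)
c=camera("wrist");c=dict(c,frame=f)
im=255-rect(c,f"pics/k{sys.argv[1]}.png",6).max(axis=2).astype(np.float32)
def blob(x,y,h):
    s=im[y-h:y+h,x-h:x+h]; m=(cv2.GaussianBlur(s,(0,0),2)>140).astype(np.uint8)
    m=cv2.morphologyEx(m,cv2.MORPH_OPEN,cv2.getStructuringElement(cv2.MORPH_ELLIPSE,(31,31)))
    n,l,st,ct=cv2.connectedComponentsWithStats(m)
    i=1+np.argmax(st[1:,4]);return ct[i]+[x-h,y-h],st[i,4]
a=blob(344,236,50);b=blob(238,246,45);print("head",a,"low",b,"diff",a[0]-b[0])
st=read_state();print(round(st["time"],2),st["ee_pos"].round(4),st["ft_force"].round(1),st["width"])
E
python3 trk.py a
```

```text
head (array([344.22973541, 236.71104578]), np.int32(2381)) low (array([240.11278195, 248.00132685]), np.int32(2261)) diff [104.11695345 -11.29028107]
21.8 [0.5592 0.1255 0.0937] [ 0.7 -0.5 -0.5] 0.012932934159160558
```

View pics/ka.png

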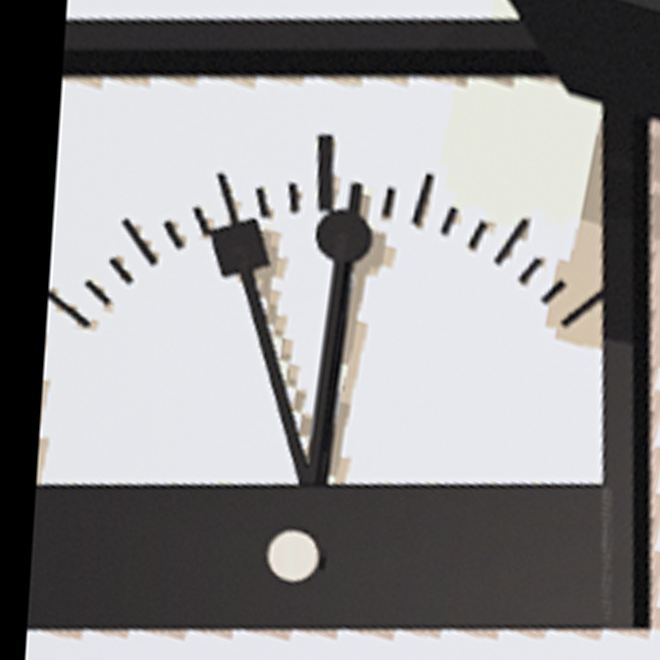

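{"op": "play_rows", "data": {"moves": [[[0,0.03,0],[0,0,0],1.1],[[0,0.06,0],[0,0,0],1.1],[[0,0.08,0],[0,0,0],1.1],[[0,0.08,0],[0,0,0],1.1]]}}

```text
time: 22.3
ee_pos: [0.5591, 0.1263, 0.0934]
eef_rot: [0.038, 0.999, 0.0, -0.0]
ft_force: [-0.7, -0.1, 0.0]
width: 0.0113
```

```bash
python3 trk.py b
```

```text
head (array([343.21812791, 235.07835663]), np.int32(2361)) low (array([239.20734438, 246.34079713]), np.int32(2233)) diff [104.01078353 -11.26244051]
22.45 [0.5591 0.1263 0.0934] [0.1 0.5 0.6] 0.01104721754805748
```

Noise ≈0.1 px and no motion yet; push in small steps.

{"op": "play_rows", "data": {"moves": [[[0,0.03,0],[0,0,0],1.1],[[0,0.05,0],[0,0,0],1.1],[[0,0.05,0],[0,0,0],1.1]]}}

```text
time: 22.82
ee_pos: [0.5591, 0.1264, 0.0934]
eef_rot: [0.039, 0.999, -0.0, -0.0]
ft_force: [-0.2, -2.1, 1.4]
width: 0.011
```

```bash
python3 trk.py c
```

```text
head (array([343.35767947, 235.38772955]), np.int32(2396)) low (array([239.11581292, 246.88908686]), np.int32(2245)) diff [104.24186655 -11.50135731]
22.98 [0.5592 0.1265 0.0934] [-0.2 -2.1  0.6] 0.010909769640204493
```

{"op": "play_rows", "data": {"moves": [[[0,0.02,0],[0,0,0],1.1],[[0,0.04,0],[0,0,0],1.1],[[0,0.04,0],[0,0,0],1.1]]}}

```text
time: 23.35
ee_pos: [0.5593, 0.1269, 0.0934]
eef_rot: [0.038, 0.999, -0.0, 0.0]
ft_force: [-0.3, -4.1, 0.6]
width: 0.011
```

```bash
python3 trk.py d
```

```text
head (array([336.39492754, 235.48188406]), np.int32(2484)) low (array([238.92473118, 246.65591398]), np.int32(2232)) diff [ 97.47019635 -11.17402992]
23.5 [0.5592 0.127  0.0934] [ 0.1 -4.2  0.3] 0.011038474525609219
```

{"op": "play_rows", "data": {"moves": [[[0,-0.08,0],[0,0,0],1.1],[[0,-0.13,0],[0,0,0],1.1],[[0,-0.13,0],[0,0,0],1.0],[[0,-0.13,0],[0,0,0],0.6],[[0,-0.13,0],[0,0,0],0.6]], "grip_force": 5}}

```text
time: 24.12
ee_pos: [0.5591, 0.1258, 0.0935]
eef_rot: [0.038, 0.999, -0.0, -0.0]
ft_force: [1.3, -1.6, 0.5]
width: 0.0095
```

```bash
python3 trk.py e
```

```text
head (array([346.90299145, 235.55      ]), np.int32(2340)) low (array([239.18735993, 246.35141192]), np.int32(2231)) diff [107.71563152 -10.80141192]
24.27 [0.5591 0.1257 0.0934] [-0.2 -1.9 -0.8] 0.009786190306335242
```

{"op": "play_rows", "data": {"moves": [[[0,0.03,0],[0,0,-0.015],0.6],[[0,0.06,0],[0,0,-0.03],0.6],[[0,0.06,0],[0,0,-0.03],0.6]]}}

```text
time: 24.65
ee_pos: [0.559, 0.1259, 0.0934]
eef_rot: [0.023, 1.0, -0.0, -0.0]
ft_force: [-1.5, -5.6, 0.9]
width: 0.0094
```

```bash
python3 trk.py f
```

```text
head (array([346.05108557, 235.52064708]), np.int32(2349)) low (array([239.16659243, 246.60712695]), np.int32(2245)) diff [106.88449314 -11.08647986]
24.8 [0.559  0.1259 0.0934] [-1.1 -4.   2.6] 0.009183172293308978
```

{"op": "play_rows", "data": {"moves": [[[0,0.03,0],[0,0,-0.01],0.6],[[0,0.03,0],[0,0,-0.01],0.6]]}}

```text
time: 25.05
ee_pos: [0.5589, 0.1262, 0.0934]
eef_rot: [0.019, 1.0, -0.0, -0.0]
ft_force: [-2.4, -5.6, 1.6]
width: 0.0096
```

```bash
python3 trk.py g
```

```text
head (array([343.48771345, 235.37984173]), np.int32(2401)) low (array([239.40379523, 246.68005296]), np.int32(2266)) diff [104.08391822 -11.30021122]
25.2 [0.559  0.1262 0.0934] [-1.7 -4.1  2.1] 0.009600766930761784
```

Good, controlled now: 104.1; aim ≈100.7.

{"op": "play_rows", "data": {"moves": [[[0,0.03,0],[0,0,-0.01],0.6],[[0,0.03,0],[0,0,-0.01],0.6]]}}

```text
time: 25.45
ee_pos: [0.559, 0.1265, 0.0934]
eef_rot: [0.014, 1.0, -0.0, -0.0]
ft_force: [-1.4, -4.7, 1.9]
width: 0.0096
```

```bash
python3 trk.py h
```

```text
head (array([341.2344077 , 235.35412306]), np.int32(2389)) low (array([239.30527249, 245.96544085]), np.int32(2257)) diff [101.92913522 -10.61131779]
25.6 [0.559  0.1265 0.0934] [-2.1 -6.   1.3] 0.009691190855205449
```

{"op": "play_rows", "data": {"moves": [[[0,0.015,0],[0,0,-0.005],0.6],[[0,0.015,0],[0,0,-0.005],0.6]]}}

```text
time: 25.85
ee_pos: [0.5589, 0.1266, 0.0933]
eef_rot: [0.011, 1.0, -0.0, -0.0]
ft_force: [-2.1, -5.3, 1.1]
width: 0.0096
```

```bash
python3 trk.py i
```

```text
head (array([340.32854209, 235.15523614]), np.int32(2435)) low (array([239.52760736, 247.10166521]), np.int32(2282)) diff [100.80093473 -11.94642907]
26.0 [0.559  0.1265 0.0934] [-2.  -5.8  2.6] 0.00975111708914387
```

{"op": "play_rows", "data": {"moves": [[[0,-0.025,0],[0,0,0.01],0.6],[[0,-0.025,0],[0,0,0.01],1.3],[[0,-0.025,0],[0,0,0.01],2.0],[[0,-0.025,0],[0,0,0.01],2.0]]}}

```text
time: 26.5
ee_pos: [0.5593, 0.1277, 0.0935]
eef_rot: [0.016, 1.0, 0.0, 0.0]
ft_force: [-0.2, 0.3, 0.1]
width: 0.0188
```

```bash
python3 trk.py j
```

```text
head (array([341.14745196, 235.40434419]), np.int32(2394)) low (array([240.77930119, 246.94250332]), np.int32(2261)) diff [100.36815077 -11.53815912]
26.65 [0.5592 0.1273 0.0935] [ 0.3 -0.1  0.8] 0.019636234689091238
```

{"op": "play_rows", "data": {"moves": [[[0,0,-1],[0,0,0],2.0],[[0,0,-3],[0,0,0],2.0],[[0,0,-5],[0,0,0],2.0],[[0,0,-5.5],[0,0,0],2.0]]}}

```text
time: 27.15
ee_pos: [0.56, 0.1272, 0.1502]
eef_rot: [0.016, 1.0, 0.001, 0.001]
ft_force: [1.1, -0.1, -0.4]
width: 0.0199
```

```bash
python3 - <<'E'
from h import *
go((.6048,.2338,.117),np.radians(85.77))
E
```

```text
pos [0.56   0.1272 0.1502] t 27.15 yaw 88.18 w 0.0199 F [ 1.1 -0.1 -0.4]
-> [-4.126, 10.792, 3.348] [0.0013, 0.0025, 0.042]
```

{"op": "play_rows", "data": {"moves": [[[-1.5,4,0],[0,0,0.02],2.0],[[-3,8,0],[0,0,0.042],2.0],[[-4.1,10.8,1.5],[0,0,0.042],2.0],[[-4.1,10.8,3],[0,0,0.042],2.0],[[-4.1,10.8,3.3],[0,0,0.042],2.0],[[-4.1,10.8,3.3],[0,0,0.042],2.0]]}}

```text
time: 27.9
ee_pos: [0.6036, 0.2321, 0.1156]
eef_rot: [0.038, 0.999, -0.0, -0.0]
ft_force: [0.4, 0.1, -0.2]
width: 0.0199
```

```bash
python3 meas.py 21 285 100 365 170; python3 - <<'E'
import cv2,numpy as np
im=cv2.imread("pics/m21.png");g=255-im.max(axis=2).astype(float)
for r in (110,120,128,139,146,147,148,149): print(r,(g[r,306:328]-30).clip(0).astype(int).tolist())
E
```

```text
28.05 [0.60397381 0.23300244 0.11636729]
110 [0, 0, 0, 0, 0, 18, 96, 157, 171, 111, 9, 0, 0, 0, 0, 0, 0, 0, 0, 0, 0, 0]
120 [0, 0, 0, 0, 0, 0, 6, 53, 123, 162, 166, 81, 0, 0, 0, 0, 0, 0, 0, 0, 0, 0]
128 [0, 0, 0, 0, 0, 0, 0, 21, 51, 109, 156, 172, 108, 9, 0, 0, 0, 0, 0, 0, 0, 0]
139 [0, 0, 0, 0, 56, 138, 165, 162, 162, 162, 162, 152, 153, 150, 155, 162, 161, 162, 162, 163, 156, 86]
146 [0, 0, 0, 0, 9, 40, 70, 116, 160, 168, 165, 162, 161, 161, 162, 165, 168, 150, 102, 51, 4, 0]
147 [0, 0, 0, 0, 0, 4, 15, 25, 72, 146, 173, 170, 167, 164, 164, 169, 127, 98, 42, 4, 0, 0]
148 [0, 0, 0, 0, 0, 0, 0, 0, 1, 19, 66, 90, 138, 167, 167, 129, 54, 7, 0, 0, 0, 0]
149 [0, 0, 0, 0, 0, 0, 0, 0, 0, 0, 0, 0, 42, 121, 164, 141, 40, 0, 0, 0, 0, 0]
```

View pics/mz21.png

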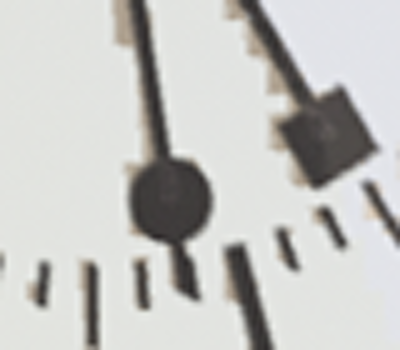

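View pics/m21.png

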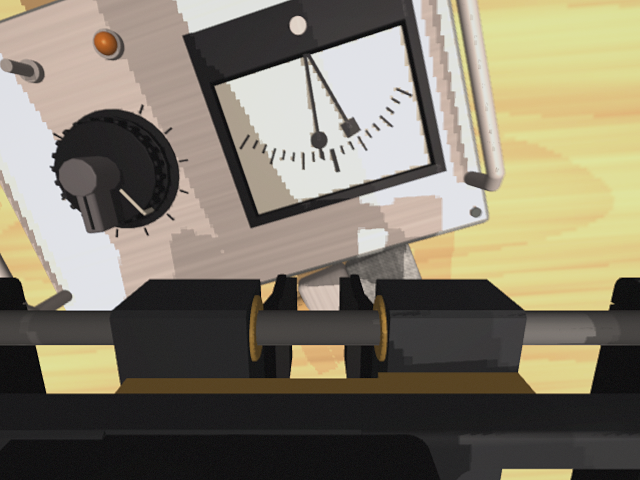

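```bash
python3 - <<'E'
from h import *
c=camera("scene");cv2.imwrite("pics/s_end.png",c["frame"][:,:,::-1])
c=camera("top");crop(c,180,170,480,350,2.6,"pics/t_end.png")
E
```

```text
(no output)
```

View pics/s_end.png

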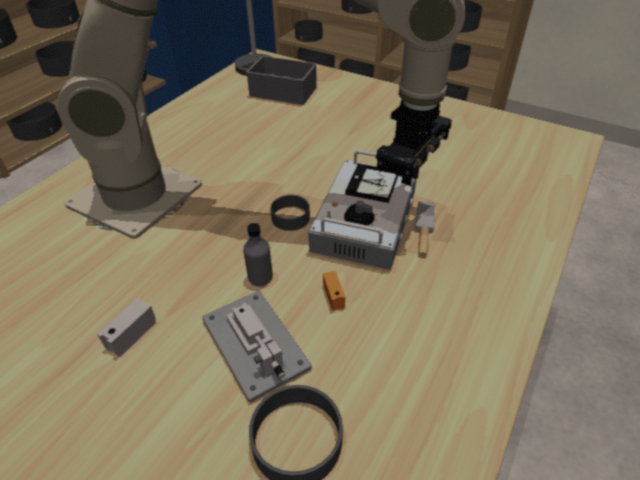

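The master is seated at (248,325) with its drilled spot away from the probe. The bottle, brush and rings are where they started. I'll hand in.

```bash
python3 -c "
from bench import *
print(read_state()['time']);print(close_job())"
```

```text
28.15
the job is handed in; nothing more can be done
None
```

I lifted the master out, turned it half round and reseated it with its plain end at the probe. I then set the high-limit hand over the needle, and handed in at 28.15 s with the gripper clear of everything.

- **Master:** It met the nest floor at the same height it was gripped from (TCP z 0.0352 against 0.0353 m). In the scene camera its outline matches the start, apart from about 1 mm of nest play towards the end away from the probe.
- **High limit:** In the last view from directly above, the round head is within about 0.1–0.2 mm of the needle line. My first setting was about 0.5 mm off. A fine nudge with the finger overshot because the knob stuck and slipped, so I gripped the lever lightly and brought it in by small steps.
- **Low limit and other objects:** The outer knob's white line and the square head look unmoved, and the bottle, brush and rings look untouched.
- **Checks that disagreed:**
  - The needle moved about 0.4 rad rather than 0.6 when the master was turned round. The 1 mm play shift accounts for the difference.
  - Oblique views of the dial put the head up to 0.8 mm to the other side of the needle, which is parallax, so I went by the overhead view.

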